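# Unpin and take off the fuse cover of a tilted calibration standard

### The job

Open the fuse compartment of the grey calibration standard that leans on its tilt stand: draw the retaining pin sideways out of the hasp staple without shifting the cover, and put the pin in the shallow rectangular steel tray, lying wholly inside it. Only then lift the cover off and set it down gently (not dropped) in the middle of the rubber mat, lying flat with its handle up. Leave the other things on the bench where they are.

Things in the scene. Friction and masses are not known exactly. Their poses are not given: they have to be found in the camera images.
- standard: Fixed grey instrument, panel 220 x 240 mm, on a dark tilt stand. Origin on the bench under the panel's middle (115.5 mm up); frame level, z up. The panel rises towards +x at 28.6 deg (0.5 rad): outward normal (-0.479, 0, 0.878), uphill (0.878, 0, 0.479) in this frame. Low edge to the robot. Two 9 mm stops keep the cover from sliding down.
- staple (a point): Middle of the opening of the steel staple, where the pin runs, 29 mm above the panel. Axes as standard. The staple stands square on the panel's lower part, 43 mm tall: two plate legs 6 mm thick, 30 mm wide (y), 11 mm apart, one uphill of the other, and a crossbar.
- pin: Loose steel pin, 95 mm long, 40 g nominal: shaft 8 mm diameter, 67 mm long; coaxial round knob 16 mm diameter, 28 mm long. Origin on the axis at mid-length; axis = its y, knob at +y. At the start level through the staple, above the cover's tongue, parallel to the standard's y, knob on the +y side. Slides out along +y with slight friction; after 70 mm clear of staple and tongue.
- pin_knob (a point): Middle of the pin's knob, on the axis, 34.5 mm from the pin's origin; axes as pin. At the start 29 mm above the sloping panel and 40 mm downhill of the cover's side wall.
- pin_tip (a point): Free end of the pin's shaft, on the axis, 47.5 mm from the pin's origin.
- cover: Loose grey box-shaped cover, open below, 130 (x) x 150 (y) x 25 mm (z), 0.35 kg nominal. Origin at the middle of its open underside; z out of its top. Starts on the panel (tilted 0.5 rad), x uphill. A tongue 54 mm wide, 4 mm thick runs 60 mm to -x at top level, the staple through its slot (3 mm clearance): the cover must rise 25 mm square to the panel to come free.
- cover_handle (a point): Middle of the handle's bar: 6 mm to -x of the cover's origin, 53 mm above the open underside, 28 mm above the top, about over the centre of mass; axes as cover. The bar is steel, flat-sided, 12 mm wide (x), 90 mm long (y), 14 mm high, on two end posts, 22 mm clear below it.
- mat: Fixed black rubber mat, 220 (x) x 190 (y) x 4 mm. Origin under its middle, on the bench. On one side of the standard or the other.
- tray: Fixed shallow rectangular steel tray, 180 (x) x 140 (y) x 22 mm outside, walls and floor 4 to 5 mm. Origin under its middle, on the bench. On the other side of the standard from the mat.
- screwdriver: Bystander: screwdriver lying in front of the standard, about 200 mm long, along its x.
- shunt: Bystander: small wooden block 35 x 40 x 30 mm with two 14 mm brass terminals on top. Origin under its middle.
- jar: Bystander: amber jar, 40 mm diameter, 55 mm high. Origin under its middle.
- meter: Bystander: hand-held meter lying on its back, 150 (x) x 85 x 34 mm, its dial 8 mm higher. Origin under its middle.
- mug: Bystander: white mug, 80 mm diameter, 90 mm high. Origin under its middle.

How it is judged:
On the way, in this order (a step that is already met when the one before it is completed fails the run):
1. the pin is drawn clear of the staple (its middle over 65 mm from it) while the cover stays in place (moved under 12 mm) (distance between pin and staple above 0.065 m and distance of cover from where it was at the start of the episode below 0.012 m), for 0.2 s.
2. the pin lies released inside the tray while the cover is still in place (x of pin_knob in the frame of tray between -0.09 and 0.09 m and y of pin_knob in the frame of tray between -0.07 and 0.07 m and z of each of pin_knob, pin_tip in the frame of tray below 0.03 m and x of pin_tip in the frame of tray between -0.09 and 0.09 m and y of pin_tip in the frame of tray between -0.07 and 0.07 m and contact force between the fingers and pin below 0.1 N and linear speed of pin below 0.05 m/s and distance of cover from where it was at the start of the episode below 0.012 m), for 0.2 s.
At the end, for the whole second after the job is handed in: The pin lies at rest inside the tray (knob middle and tip within its outline and under 30 mm above the bench), and the cover lies at rest on the mat, handle up: its middle within 50 mm of the mat's middle, its underside less than 10 mm above the bench, tilted less than 0.1 rad (x of pin_knob in the frame of tray between -0.09 and 0.09 m and y of pin_knob in the frame of tray between -0.07 and 0.07 m and z of each of pin_knob, pin_tip in the frame of tray below 0.03 m and x of pin_tip in the frame of tray between -0.09 and 0.09 m and y of pin_tip in the frame of tray between -0.07 and 0.07 m and horizontal distance between cover and mat below 0.05 m and z of cover in the frame of mat below 0.01 m and angle between cover's own z axis and vertical below 0.1 rad and linear speed of each of pin, cover below 0.02 m/s); the robot touches nothing.
It fails at once if a bystander (screwdriver, shunt, jar, meter, mug) is pushed more than 30 mm from its place (distance of any of screwdriver, shunt, jar, meter, mug from where it was at the start of the episode above 0.03 m).
It fails at once if the cover is dropped or slammed down (faster than 0.4 m/s within 30 mm of the bench) (height (world z) of cover below 0.03 m and linear speed of cover above 0.4 m/s).
It also fails if it takes over 67 s, if anything falls off the work surface, if the arm or the gripper's body presses on something with over 40 N, if the wrist force passes 120 N, or if a joint passes its speed limit or range.

### The arm

A 7-joint arm with a two-finger parallel gripper is mounted at the origin on the work surface. World frame = base frame: x ahead of the robot, y to its left, z up, the work surface at z = 0. Lengths are in m, angles in rad, forces in N, time in s.
With the tool pointing down it reaches from about 0.35 to 0.9 m from the base axis. Payload 8.1 kg.
Tool frame: the origin (TCP) lies between the finger pads; the fingertips stand 8 mm ahead of it and the grasp point (between the pads) lies 11 mm behind it; z points along the fingers, y is the line along which they close (so a half turn about z gives the same grasp; the last joint's range is limited). The gripper opens to 85 mm and grips with 20 to 120 N. Pads are 22 mm wide; open, the fingers measure 114 mm over their backs; the gripper's body (76 mm by 85 mm) begins 54 mm behind the grasp point. The pads swing forward as they close: fully open they stand 13 mm farther back than shut.
Start: joints at [-1.249, 0.434, 0.025, 1.573, -0.012, 1.134, -0.075], TCP at [0.258, 0.569, 0.204] pointing down, gripper open.
Joint ranges: [-2.62, 2.62], [-0.44, 2.09], [-1.27, 1.32], [0.08, 2.57], [-1.32, 4.46], [0.12, 2], [-2.74, 2.74]. Speed limits (rad/s): [2.22, 2.22, 3.01, 3.01, 3.14, 3.14, 3.14].

### API

Orientations are given as a unit quaternion [w, x, y, z].
In Python, from cell import arm gives the robot as it stands.
- The arm moves only by the tool servo_tool, never from a script. Its argument "commands" is a list of rows, each an object of numbers: "dx", "dy", "dz": the shift along the world's x, y, z in m; "wx", "wy", "wz": the turn, a rotation vector about the world's x, y, z in rad. A call has 1 to 5 rows; each row is the pose to reach, as a shift and turn from the pose commanded when the call began; what a row does not reach only later rows make up. A row lasts 1/8 s, in which the tool goes at most 62.5 mm and 10.7 degrees, less where a joint would pass 70% of its speed; a pose out of reach is approached as far as the arm can. A call with a gripper value outside its range is refused whole. "gripper" is the finger opening in m, from 0 to 0.0854, set as the call begins (left out, the last holds). The fingers move at their own pace and stop on an object; the grip force is fixed at half the most. Time passes only in rows, so rows that repeat a pose let the fingers close. It gives the time, the measured TCP pose, the force, the opening and the grip force at its end, in the units of the state.
- arm.sense(): the state, without advancing time (a new reading comes with each control period).
- arm.camera(name): name is "side" or "top"; returns (picture, depth): 480x640x3 uint8, blue, green, red; 480x640 float32, m along the optical axis (not along the pixel's ray), 0 where there is no reading.
- arm.calibration(name): a dict with "K" (3x3 intrinsics, pixels), "xyz" and "orientation" of the camera in the world. Camera axes: x right, y down, z forward; pixel columns grow to the right and rows downward; lengths in m; the calibration is good to about 2 mm. A picture is of the moment at which its call begins. calibration takes no time and is no camera call.
- arm.finish_job(): hands the job in; it is judged then, once.
The state is a dict: "time": time; "qpos": joint angles; "joint_vel": joint speeds; "joint_torque": joint torques, N m; "tool_pos": TCP position; "ee_rot": TCP orientation; "force": force on the tool from outside, world axes, zero at the start; "moment": the same for the moment, N m; "width": finger opening in m; "gripper_force": force on a finger pad.
Only numpy, scipy, OpenCV 4.12 (cv2) and the standard library are available. Lean on these libraries where they do the work, as an engineer would, in place of code of your own. Each camera call takes 0.05 s, during which the arm holds its last target. There are 200 camera calls.

## Working session

There is one attempt and no reset: what is moved stays moved. The work goes in short steps, Python scripts to look and compute and a tool call to move; the robot and the scene stay as the last step left them, time stands still between calls to the robot, and variables do not carry over. Pictures are saved under pics/ and viewed, at most 10 in all, crops included, and the job is handed in when it is done.

Besides the shell and the picture viewer there is one more tool, called after "Emit:" by a JSON object that holds its "name" and its "arguments", one argument or row to a line. servo_tool: Moves the arm, as the interface text tells. Its arguments: {"type":"object","properties":{"commands":{"type":"array"},"gripper":{"type":"number"}},"required":["commands"]}

```bash
mkdir -p pics; cat > h.py <<'E'
import numpy as np, cv2
from scipy.spatial.transform import Rotation as R
from cell import arm
def cam(n):
    c=arm.calibration(n); q=c["orientation"]; K=np.array(c["K"]); 
    return K,np.array(c["xyz"]),R.from_quat([q[1],q[2],q[3],q[0]]).as_matrix()
def cloud(n,d):
    K,t,M=cam(n); v,u=np.mgrid[:480,:640]
    p=np.stack([(u-K[0,2])/K[0,0]*d,(v-K[1,2])/K[1,1]*d,d],-1)
    return p@M.T+t
E
python3 - <<'E'
from h import *
for n in("top","side"):
    im,d=arm.camera(n); cv2.imwrite(f"pics/{n}0.png",im); np.savez(f"{n}0.npz",im=im,d=d)
    K,t,M=cam(n); print(n,K.tolist(),t,M.round(3).tolist())
s=arm.sense(); print(s["time"],s["tool_pos"],s["ee_rot"],s["width"])
E
```

```text
top [[447.9435128022486, 0.0, 313.75528630409934], [0.0, 447.9435128022486, 236.89565749843166], [0.0, 0.0, 1.0]] [ 0.37674414 -0.01892393  1.15208722] [[0.019, -0.98, 0.196], [-1.0, -0.019, 0.005], [-0.002, -0.197, -0.98]]
side [[492.8595448245532, 0.0, 322.42024941376013], [0.0, 492.8595448245532, 237.49975425986767], [0.0, 0.0, 1.0]] [ 0.14105892 -0.57636043  0.85134052] [[0.786, -0.438, 0.437], [-0.618, -0.555, 0.556], [-0.001, -0.707, -0.707]]
0.1 [0.25742242 0.56898936 0.20299735] [-9.64154494e-05  2.10846053e-01  9.77519021e-01 -7.05001728e-04] 0.08511086261687631
```

View pics/top0.png

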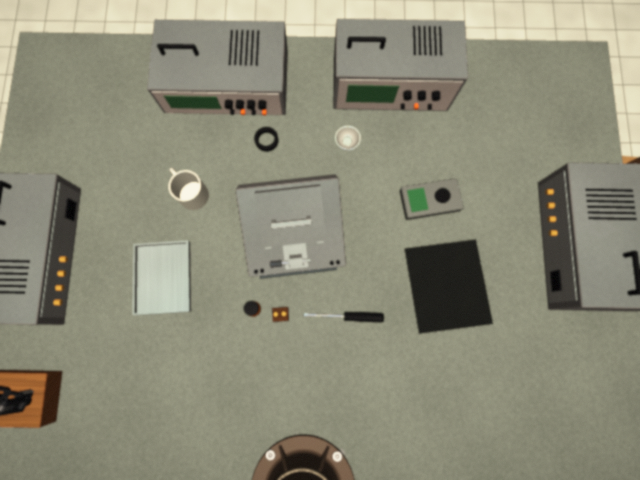

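View pics/side0.png

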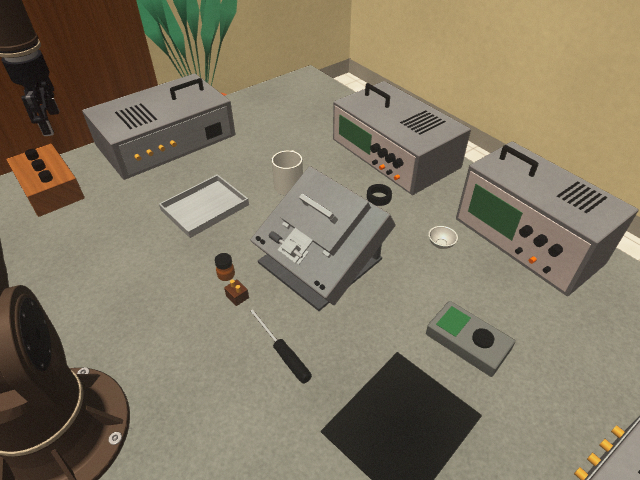

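```bash
python3 - <<'E'
from h import *
out=[]
for n,(x0,y0,x1,y1) in(("top",(230,165,355,285)),("side",(245,165,400,310))):
    z=np.load(f"{n}0.npz"); im,d=z["im"],z["d"]; P=cloud(n,d)
    c=cv2.resize(im[y0:y1,x0:x1],(400,int(400*(y1-y0)/(x1-x0))),interpolation=cv2.INTER_CUBIC); out.append(c)
    sub=P[y0:y1,x0:x1].reshape(-1,3); sub=sub[(sub[:,2]>.06)]
    # ransac w/ normal constrained: slope 0.5
    rng=np.random.default_rng(0); best=(0,)
    for _ in range(1500):
        a,b,c3=sub[rng.choice(len(sub),3,False)]; nn=np.cross(b-a,c3-a); l=np.linalg.norm(nn)
        if l<1e-4: continue
        nn/=l; nn*=np.sign(nn[2])
        if abs(nn[2]-.878)>.03: continue
        m=abs((sub-a)@nn)<.0025
        if m.sum()>best[0]: best=(m.sum(),m)
    q=sub[best[1]]; ctr=q.mean(0); nn=np.linalg.svd(q-ctr)[2][2]; nn*=np.sign(nn[2])
    h=(sub-ctr)@nn; print(n,best[0],ctr,nn,"yaw",np.arctan2(-nn[1],-nn[0]),"slope",np.arccos(nn[2]))
    print(np.histogram(h*1000,np.arange(-40,50,4)))
H=max(o.shape[0] for o in out); out=[cv2.copyMakeBorder(o,0,H-o.shape[0],0,0,0) for o in out]
cv2.imwrite("pics/crop.png",np.hstack(out))
E
```

```text
top 3607 [0.59962033 0.03742415 0.1128687 ] [-0.47675271 -0.06444424  0.876672  ] yaw 0.13435892769686422 slope 0.5018959871661615
(array([  29,   26,   34,   26,   34,   24,   28,   32,   98, 2021, 2357,
        186,   46,   27,   31,  918, 2515,  292,   71,   53,   83,   51]), array([-40, -36, -32, -28, -24, -20, -16, -12,  -8,  -4,   0,   4,   8,
        12,  16,  20,  24,  28,  32,  36,  40,  44,  48]))
side 4007 [0.58685945 0.00713057 0.1036529 ] [-0.47315245 -0.06314527  0.87871465] yaw 0.13267253680605168 slope 0.4976335366664945
(array([  55,   60,   59,   74,   68,   75,   73,   84,  144, 2323, 2393,
        190,  103,   66,   81,  964, 2712,  198,   90,   51,  117,   45]), array([-40, -36, -32, -28, -24, -20, -16, -12,  -8,  -4,   0,   4,   8,
        12,  16,  20,  24,  28,  32,  36,  40,  44,  48]))
```

View pics/crop.png

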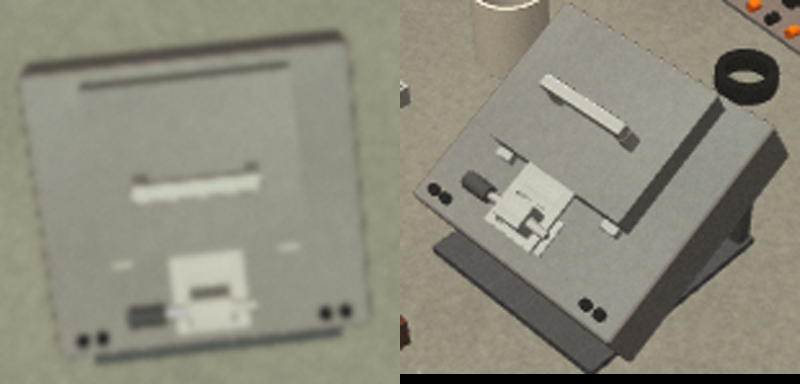

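```bash
python3 - <<'E'
from h import *
yaw=.1335; s=.5
n=np.array([-np.sin(s)*np.cos(yaw),-np.sin(s)*np.sin(yaw),np.cos(s)]); Y=np.array([-np.sin(yaw),np.cos(yaw),0]); U=np.cross(Y,n)
B=np.stack([U,Y,n],1)
rays={}
for c,(x0,y0,x1,y1),kn in(("top",(230,165,355,285),(268,258,284,270)),("side",(245,165,400,310),(266,228,284,245))):
    z=np.load(f"{c}0.npz"); im,d=z["im"],z["d"]; P=cloud(c,d); K,t,M=cam(c)
    L=P@B; sub=L[y0:y1,x0:x1].reshape(-1,3)
    h0=sub[:,2]; hist,e=np.histogram(h0[P[y0:y1,x0:x1,2].ravel()>.05],np.arange(-.3,.2,.001)); 
    k=np.argmax(hist); pl=np.median(h0[abs(h0-e[k])<.003]) 
    print(c,"peak plane",pl)
    # two candidates: panel is lower
    for off in(0,-.025):
        if ((abs(h0-pl-off-.025)<.004).sum()>1500): base=pl+off
    h=L[...,2]-base; hh=h[y0:y1,x0:x1]
    sel=lambda a,b,X=sub:X[(h0-base>a)&(h0-base<b)]
    for nm,a,b in(("panel",-.004,.004),("top",.021,.029)):
        q=sel(a,b); print(nm,base,len(q),np.percentile(q[:,0],[1,50,99]).round(4),np.percentile(q[:,1],[1,50,99]).round(4))
    q=sel(.054,.066); print("handle n",len(q),np.percentile(q,[5,50,95],axis=0).round(4).tolist(),"mid",((np.percentile(q,5,axis=0)+np.percentile(q,95,axis=0))/2).round(4))
    print("handle yaw slope",np.polyfit(q[:,1],q[:,0],1))
    a0,b0,a1,b1=kn; g=im[b0:b1,a0:a1].astype(int).max(2); m=g<90
    vv,uu=np.nonzero(m); vv+=b0;uu+=a0
    q=L[vv,uu]; q=q[(q[:,2]-base>.0)]; print("knob px",uu.mean(),vv.mean(),len(uu),uu.min(),uu.max(),vv.min(),vv.max(),"local med",np.median(q,0).round(4),"h",np.percentile(q[:,2]-base,[10,50,90]),"y",np.percentile(q[:,1],[5,95]))
    r=M@np.array([(uu.mean()-K[0,2])/K[0,0],(vv.mean()-K[1,2])/K[1,1],1]); rays[c]=(t,r/np.linalg.norm(r))
    # staple at h 39..47
    mm=(h>.036)&(h<.05); mm[:y0]=0;mm[y1:]=0;mm[:,:x0]=0;mm[:,x1:]=0
    q=L[mm]; print("h36-50",len(q),np.percentile(q,[5,50,95],axis=0).round(4).tolist())
    # tongue
(t1,r1),(t2,r2)=rays["top"],rays["side"]
A=np.stack([r1,-r2],1); x=np.linalg.lstsq(A,t2-t1,rcond=None)[0]; p=t1+r1*x[0];p2=t2+r2*x[1]
k=(p+p2)/2; print("knob tri",k,"gap",np.linalg.norm(p-p2),"local",k@B,"h",(k@B)[2]-base)
# mat, tray
z=np.load("top0.npz"); im,d=z["im"],z["d"]; P=cloud("top",d); K,t,M=cam("top")
def onplane(u,v,h):
    r=M@np.array([(u-K[0,2])/K[0,0],(v-K[1,2])/K[1,1],1]); return t+r*(h-t[2])/r[2]
g=im.max(2)
for nm,m,roi,h in(("mat",(g<45),(395,230,505,345),.004),("tray",(im.min(2)>125),(120,230,200,325),.022)):
    mk=np.zeros_like(g); a,b,c,e=roi; mk[b:e,a:c]=m[b:e,a:c]
    mk=cv2.morphologyEx(mk,cv2.MORPH_CLOSE,np.ones((5,5))); cs=max(cv2.findContours(mk,0,2)[0],key=cv2.contourArea)
    w=np.array([onplane(u,v,h)[:2] for u,v in cs[:,0]]).astype(np.float32); print(nm,cv2.minAreaRect(w))
for nm,px,h in(("sd tip",(305,315),.005),("sd end",(384,317),.01),("shunt",(281,314),.03),("jar",(252,308),.055),("meter",(432,198),.034),("mug",(186,184),.09)): print(nm,onplane(*px,h).round(3))
print(B.tolist())
E
```

```text
top peak plane -0.18834831128299986
panel -0.21334831128299986 57 [0.6947 0.6954 0.696 ] [-0.1519 -0.0551  0.0717]
top -0.21334831128299986 4384 [0.478  0.5668 0.6948] [-0.1602 -0.0568  0.0765]
handle n 254 [[0.5095, -0.0898, -0.1592], [0.5217, -0.02, -0.1563], [0.6751, 0.0176, -0.1494]] mid [ 0.5923 -0.0361 -0.1543]
handle yaw slope [-0.49343369  0.54403133]
knob px 275.3703703703704 263.31481481481484 54 271 280 261 266 local med [ 0.5163  0.0056 -0.152 ] h [0.05845527 0.06134171 0.06332934] y [-0.00542831  0.01541013]
h36-50 1569 [[0.5362, -0.1086, -0.1677], [0.6222, -0.0418, -0.1645], [0.685, 0.0258, -0.1634]]
side peak plane -0.18848040288220289
panel -0.21348040288220288 436 [0.3817 0.3969 0.6867] [-0.1666 -0.0595  0.0243]
top -0.21348040288220288 4732 [0.4766 0.5433 0.6937] [-0.165  -0.1056  0.072 ]
handle n 233 [[0.5067, -0.0902, -0.1592], [0.516, -0.0278, -0.1548], [0.6471, 0.012, -0.1479]] mid [ 0.5769 -0.0391 -0.1536]
handle yaw slope [-0.42106361  0.52423365]
knob px 274.9 237.65 60 269 281 232 243 local med [ 0.511  -0.0017 -0.1541] h [0.0561005  0.05940583 0.06239196] y [-0.01184531  0.01249311]
h36-50 1935 [[0.5352, -0.1203, -0.1722], [0.6065, -0.0546, -0.1647], [0.6784, 0.0225, -0.1636]]
knob tri [0.5225305  0.07584101 0.10205107] gap 0.0016868096528964128 local [ 0.51226825  0.00561539 -0.16356684] h 0.04991356091858187
mat ((0.48756006360054016, -0.35740596055984497), (0.21236734092235565, 0.1826968789100647), 8.449234008789062)
tray ((0.4946919083595276, 0.3805456757545471), (0.2383047640323639, 0.20867010951042175), 1.1121220588684082)
sd tip [0.405 0.005 0.005]
sd end [ 0.404 -0.193  0.01 ]
shunt [0.406 0.064 0.03 ]
jar [0.418 0.133 0.055]
meter [ 0.709 -0.317  0.034]
mug [0.717 0.306 0.09 ]
[[0.8697739216202764, -0.13310380815385195, -0.4751596589823549], [0.11680958095702208, 0.9911021018315633, -0.06381336491443097], [0.479425538604203, 0.0, 0.8775825618903728]]
```

```bash
cat >> h.py <<'E'
yaw=.1335; s=.5
n=np.array([-np.sin(s)*np.cos(yaw),-np.sin(s)*np.sin(yaw),np.cos(s)]); Y=np.array([-np.sin(yaw),np.cos(yaw),0]); U=np.cross(Y,n)
B=np.stack([U,Y,n],1); base=-.1884
E
python3 - <<'E'
from h import *
for c,(x0,y0,x1,y1),kn in(("top",(230,165,355,285),(266,256,286,272)),("side",(245,165,400,310),(262,226,288,250))):
    z=np.load(f"{c}0.npz"); im,d=z["im"],z["d"]; P=cloud(c,d); L=P@B; h=L[...,2]-base
    box=np.zeros(h.shape,bool); box[y0:y1,x0:x1]=1
    def rep(nm,m):
        q=L[m&box].astype(np.float32); (r)=cv2.minAreaRect(q[:,:2].copy()); lo,hi=np.percentile(q,[2,98],axis=0)
        print(nm,len(q),"mid",((lo+hi)/2).round(4),"ext",(hi-lo)[:2].round(4),"med h",np.median(q[:,2])-base, "rect",np.round(r[0],4),np.round(r[1],4),round(r[2],1))
    rep("panel",abs(h)<.004); rep("cover+tongue",abs(h-.025)<.003)
    rep("cover body",(abs(h-.025)<.003)&(L[...,0]>.555))
    rep("handle",(h>.056)&(h<.064)&(L[...,0]>.55)&(L[...,0]<.66))
    rep("staple top",(h>.040)&(h<.046)&(L[...,0]<.555))
    kb=np.zeros_like(box); a0,b0,a1,b1=kn; kb[b0:b1,a0:a1]=1
    rep("knob",kb&(h>.0335)&(h<.04)&(im.max(2)<110))
    rep("pinline",(h>.027)&(h<.04)&(L[...,0]<.54))
z=np.load("top0.npz"); P=cloud("top",z["d"]); 
for nm,roi,lo,hi in(("tray",(120,230,200,325),.013,.03),("mat",(395,230,505,345),.002,.03)):
    a,b,c,e=roi; q=P[b:e,a:c].reshape(-1,3); q=q[(q[:,2]>lo)&(q[:,2]<hi)]; print(nm,len(q),cv2.minAreaRect(q[:,:2].astype(np.float32)),np.percentile(q[:,:2],[1,99],axis=0).mean(0))
im=z["im"]; print(im[280,160],im[280,125],im[232,160])
E
```

```text
panel 4383 mid [ 0.5867 -0.0419 -0.1882] ext [0.2143 0.2339] med h 0.00029034913 rect [ 0.586  -0.0418] [0.2204 0.2395] 0.0
cover+tongue 3282 mid [ 0.6032 -0.042  -0.1633] ext [0.1613 0.1441] med h 0.025356963 rect [ 0.5909 -0.0417] [0.15   0.1907] 90.0
cover body 2985 mid [ 0.621  -0.042  -0.1633] ext [0.126  0.1443] med h 0.025358677 rect [ 0.6206 -0.0417] [0.15   0.1312] 89.9
handle 214 mid [ 0.615  -0.0422 -0.1283] ext [0.012  0.0858] med h 0.0604288 rect [ 0.6149 -0.042 ] [0.0882 0.0129] 89.5
staple top 111 mid [ 0.5163 -0.042  -0.1451] ext [0.023  0.0283] med h 0.043083638 rect [ 0.5157 -0.0419] [0.0297 0.0247] 90.0
knob 57 mid [ 0.5145  0.006  -0.1519] ext [0.0138 0.0239] med h 0.03664562 rect [0.5146 0.0051] [0.0259 0.0136] 85.7
pinline 187 mid [ 0.5186 -0.0271 -0.1552] ext [0.0379 0.0893] med h 0.033310562 rect [ 0.5176 -0.0273] [0.0422 0.0938] 1.9
panel 4728 mid [ 0.585  -0.047  -0.1883] ext [0.2146 0.2346] med h 9.344518e-05 rect [ 0.5354 -0.0457] [0.2419 0.3216] 89.6
cover+tongue 3567 mid [ 0.5948 -0.0463 -0.1634] ext [0.1763 0.1451] med h 0.025053293 rect [ 0.5911 -0.045
[... 262 characters left out ...]
0.0124] 89.3
staple top 136 mid [ 0.5155 -0.0454 -0.1454] ext [0.0222 0.0306] med h 0.042914063 rect [ 0.5154 -0.0286] [0.0229 0.0666] 0.3
knob 60 mid [ 0.5136  0.0011 -0.1522] ext [0.0118 0.0258] med h 0.035997495 rect [0.5138 0.0021] [0.0124 0.029 ] 1.8
pinline 193 mid [ 0.5168 -0.0316 -0.1552] ext [0.0375 0.0913] med h 0.03302291 rect [ 0.5192 -0.0321] [0.0943 0.0401] 82.0
tray 595 ((0.49388355016708374, 0.37288007140159607), (0.18050605058670044, 0.14185220003128052), 4.912855625152588) [0.49302535 0.37262082]
mat 6263 ((0.4867699444293976, -0.3655833601951599), (0.28744179010391235, 0.2977333664894104), 89.62743377685547) [ 0.4857633 -0.3612727]
[188 204 197] [123 144 145] [126 147 147]
```

```bash
cat >> h.py <<'E'
def cur():
    st=arm.sense(); q=st["ee_rot"]; return st,np.array(st["tool_pos"]),R.from_quat([q[1],q[2],q[3],q[0]])
def go(nm,p,Rt):
    st,t,Rc=cur(); w=(Rt*Rc.inv()).as_rotvec(); print(nm,"d",(p-t).round(4),"w",w.round(4))
loc=lambda x,y,h: B@np.array([x,y,base+h])
R1=R.from_matrix(np.stack([Y,U,-n],1))
Uh=np.array([np.cos(yaw),np.sin(yaw),0]); R0=R.from_matrix(np.stack([Y,Uh,[0,0,-1]],1))
E
python3 - <<'E'
from h import *
go("pre",loc(.5155,.007,.029-.005+.07),R1); go("grasp",loc(.5155,.007,.024),R1)
go("handle",loc(.615,-.044,.053-.011),R1); print(loc(.615,-.044,.042), loc(.5155,.007,.024))
E
```

```text
pre d [ 0.2349 -0.4958 -0.0387] w [ 0.3124 -0.4196 -0.9903]
grasp d [ 0.2681 -0.4913 -0.1001] w [ 0.3124 -0.4196 -0.9903]
handle d [ 0.3529 -0.5314 -0.0366] w [ 0.3124 -0.4196 -0.9903]
[0.6103309  0.03757168 0.16636862] [0.52555298 0.07764397 0.10286929]
```

Emit:
{"name": "servo_tool", "arguments": {
  "commands": [
    {"dx": 0.05,"dy": -0.06,"dz": 0.02,"wx": 0.05,"wy": -0.07,"wz": -0.165},
    {"dx": 0.09,"dy": -0.12,"dz": 0.02,"wx": 0.1,"wy": -0.14,"wz": -0.33},
    {"dx": 0.12,"dy": -0.18,"dz": 0.02,"wx": 0.156,"wy": -0.21,"wz": -0.495},
    {"dx": 0.14,"dy": -0.24,"dz": 0.02,"wx": 0.21,"wy": -0.28,"wz": -0.66},
    {"dx": 0.16,"dy": -0.3,"dz": 0.02,"wx": 0.26,"wy": -0.35,"wz": -0.825}
  ],
  "gripper": 0.045
}}

```text
time: 0.72
tool_pos: [0.4071, 0.2978, 0.2235]
ee_rot: [0.139, 0.579, 0.787, 0.159]
force: [1.3, -0.7, 0.8]
width: 0.0447
gripper_force: 0.0
```

```bash
python3 - <<'E'
from h import *
go("pre",loc(.5155,.007,.029-.005+.07),R1)
st=cur()[0]; print(st["time"],np.round(st["qpos"],2),st["force"],st["width"])
E
```

```text
pre d [ 0.0852 -0.2246 -0.0592] w [ 0.0497 -0.0667 -0.1595]
0.725 [-1.26 -0.    0.3   2.19  0.46  0.68 -0.97] [ 1.28994119 -0.65107562  0.80126614] 0.04474389315440799
```

Emit:
{"name": "servo_tool", "arguments": {
  "commands": [
    {"dx": 0.025,"dy": -0.055,"dz": -0.01,"wx": 0.025,"wy": -0.034,"wz": -0.08},
    {"dx": 0.05,"dy": -0.11,"dz": -0.025,"wx": 0.05,"wy": -0.067,"wz": -0.16},
    {"dx": 0.065,"dy": -0.16,"dz": -0.045,"wx": 0.05,"wy": -0.067,"wz": -0.16},
    {"dx": 0.075,"dy": -0.196,"dz": -0.059,"wx": 0.05,"wy": -0.067,"wz": -0.16},
    {"dx": 0.075,"dy": -0.196,"dz": -0.059,"wx": 0.05,"wy": -0.067,"wz": -0.16}
  ]
}}

```text
time: 1.35
tool_pos: [0.481, 0.1007, 0.1634]
ee_rot: [0.163, 0.638, 0.73, 0.184]
force: [0.3, 0.5, 0.5]
width: 0.0448
gripper_force: 0.0
```

Emit:
{"name": "servo_tool", "arguments": {
  "commands": [
    {"dx": 0},
    {"dx": 0}
  ]
}}

```text
$.commands[0]: bad value
```

```bash
python3 - <<'E'
from h import *
go("pre",loc(.5155,.007,.029-.005+.07),R1); go("grasp",loc(.5155,.007,.024),R1)
st=cur()[0]; print(st["time"],np.round(st["qpos"],2),st["force"],st["width"])
out=[]
for c,(x0,y0,x1,y1) in(("top",(200,165,360,285)),("side",(225,165,385,285))):
    im,d=arm.camera(c); out.append(cv2.resize(im[y0:y1,x0:x1],(400,300),interpolation=cv2.INTER_CUBIC))
cv2.imwrite("pics/pre.png",np.hstack(out))
E
```

```text
pre d [ 0.0113 -0.0275  0.0009] w [ 0.0035 -0.0036  0.0002]
grasp d [ 0.0446 -0.023  -0.0605] w [ 0.0035 -0.0036  0.0002]
1.35 [-1.   -0.    0.59  2.42  0.51  0.28 -0.74] [0.27382506 0.47650008 0.51353697] 0.04483251193355533
```

View pics/pre.png

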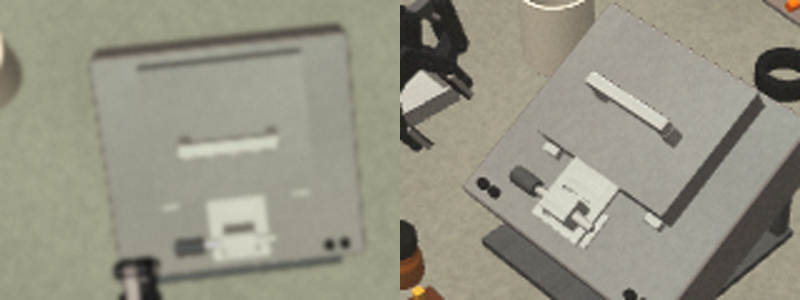

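Emit:
{"name": "servo_tool", "arguments": {
  "commands": [
    {"dx": 0.0,"dy": 0.0,"dz": 0.0,"wx": 0.0,"wy": 0.0,"wz": 0.0},
    {"dx": 0.0,"dy": 0.0,"dz": 0.0,"wx": 0.0,"wy": 0.0,"wz": 0.0},
    {"dx": 0.0,"dy": 0.0,"dz": 0.0,"wx": 0.0,"wy": 0.0,"wz": 0.0}
  ]
}}

```text
time: 1.82
tool_pos: [0.4816, 0.1049, 0.1648]
ee_rot: [0.162, 0.635, 0.732, 0.186]
force: [0.6, -0.1, 0.1]
width: 0.0451
gripper_force: 0.0
```

```bash
python3 - <<'E'
from h import *
go("pre",loc(.5155,.007,.029-.005+.07),R1); go("grasp",loc(.5155,.007,.024),R1)
E
```

```text
pre d [ 0.0107 -0.0317 -0.0005] w [ 0.002  -0.0012 -0.0065]
grasp d [ 0.0439 -0.0272 -0.062 ] w [ 0.002  -0.0012 -0.0065]
```

Emit:
{"name": "servo_tool", "arguments": {
  "commands": [
    {"dx": 0.006,"dy": -0.016,"dz": 0.0,"wx": 0.0,"wy": 0.0,"wz": -0.006},
    {"dx": 0.011,"dy": -0.032,"dz": 0.0,"wx": 0.002,"wy": 0.0,"wz": -0.006},
    {"dx": 0.021,"dy": -0.03,"dz": -0.02,"wx": 0.002,"wy": 0.0,"wz": -0.006},
    {"dx": 0.028,"dy": -0.029,"dz": -0.032,"wx": 0.002,"wy": 0.0,"wz": -0.006},
    {"dx": 0.028,"dy": -0.029,"dz": -0.032,"wx": 0.002,"wy": 0.0,"wz": -0.006}
  ]
}}

```text
time: 2.45
tool_pos: [0.5095, 0.0748, 0.1319]
ee_rot: [0.162, 0.639, 0.729, 0.185]
force: [-0.4, 0.1, 0.6]
width: 0.0451
gripper_force: 0.0
```

```bash
python3 - <<'E'
from h import *
go("grasp",loc(.5155,.007,.024),R1)
st=cur()[0]; print(st["time"],np.round(st["qpos"],2),st["force"],st["width"])
out=[]
for c,(x0,y0,x1,y1) in(("top",(200,165,360,285)),("side",(225,165,385,285))):
    im,d=arm.camera(c); out.append(cv2.resize(im[y0:y1,x0:x1],(400,300),interpolation=cv2.INTER_CUBIC))
cv2.imwrite("pics/pre2.png",np.hstack(out))
E
```

```text
grasp d [ 0.0161  0.0028 -0.029 ] w [ 0.0013 -0.0029  0.0015]
2.45 [-0.8   0.13  0.55  2.42  0.04  0.12 -0.18] [-0.3576732   0.07920416  0.62571956] 0.04506139498083177
```

View pics/pre2.png

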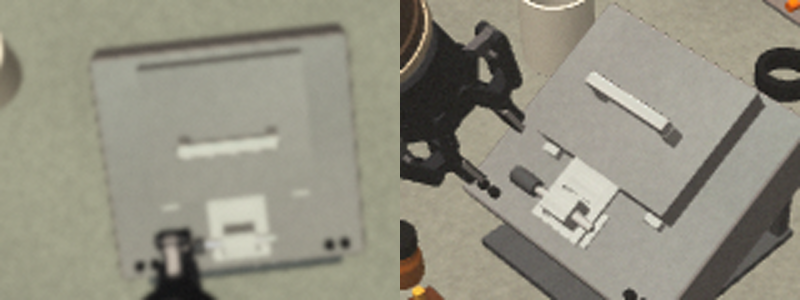

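```bash
cat >> h.py <<'E'
Rt=lambda a: R.from_rotvec(Y*a)*R1
E
python3 - <<'E'
from h import *
ax=loc(.5155,.007,.029)
for a in(.15,):
    z=Rt(a).as_matrix()[:,2]; go("hi",ax+.005*z-.035*z,Rt(a)); go("grasp",ax+.005*z,Rt(a))
E
```

```text
hi d [0.0035 0.001  0.0027] w [-0.0195  0.1468  0.0011]
grasp d [ 0.0154  0.0026 -0.0302] w [-0.0195  0.1468  0.0011]
```

Emit:
{"name": "servo_tool", "arguments": {
  "commands": [
    {"dx": 0.003,"dy": 0.001,"dz": 0.003,"wx": -0.01,"wy": 0.075,"wz": 0.0},
    {"dx": 0.004,"dy": 0.001,"dz": 0.003,"wx": -0.02,"wy": 0.147,"wz": 0.0},
    {"dx": 0.009,"dy": 0.002,"dz": -0.013,"wx": -0.02,"wy": 0.147,"wz": 0.0},
    {"dx": 0.0154,"dy": 0.0026,"dz": -0.03,"wx": -0.02,"wy": 0.147,"wz": 0.0},
    {"dx": 0.0154,"dy": 0.0026,"dz": -0.03,"wx": -0.02,"wy": 0.147,"wz": 0.0}
  ]
}}

```text
time: 3.18
tool_pos: [0.5245, 0.0777, 0.1025]
ee_rot: [0.115, 0.649, 0.741, 0.13]
force: [-0.5, 0.6, 0.2]
width: 0.045
gripper_force: 0.0
```

```bash
python3 - <<'E'
from h import *
ax=loc(.5155,.007,.029)
z=Rt(.15).as_matrix()[:,2]; go("grasp",ax+.005*z,Rt(.15))
st=cur()[0]; print(st["time"],np.round(st["qpos"],2),st["force"],st["width"])
out=[]
for c,(x0,y0,x1,y1) in(("top",(200,165,360,285)),("side",(225,165,385,285))):
    im,d=arm.camera(c); out.append(cv2.resize(im[y0:y1,x0:x1],(400,300),interpolation=cv2.INTER_CUBIC))
cv2.imwrite("pics/pre3.png",np.hstack(out))
E
```

```text
grasp d [ 0.0003 -0.0002  0.0001] w [ 0.0011 -0.0008  0.0006]
3.175 [-0.59  0.25  0.36  2.27 -0.15  0.29  0.02] [-0.52291666  0.63548797  0.23074257] 0.04504330787796937
```

View pics/pre3.png

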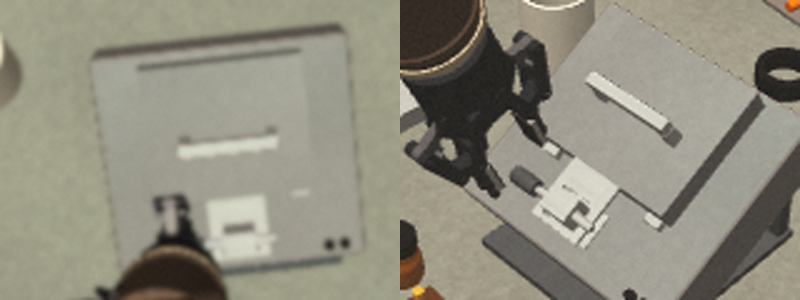

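```bash
python3 - <<'E'
from h import *
for c,b in(("side",(225,165,300,260)),("top",(240,225,300,285))):
    im,d=arm.camera(c); d0=np.load(c+"0.npz")["d"]; L=cloud(c,d)@B; h=L[...,2]-base
    x0,y0,x1,y1=b; box=np.zeros(h.shape,bool); box[y0:y1,x0:x1]=1
    ch=(abs(d-d0)>.004)&box&(d>0)
    for lo in np.arange(.0,.1,.01):
        for nm,mx in(("dn",L[...,0]<.5155),("up",L[...,0]>.5155)):
            q=L[ch&mx&(h>lo)&(h<lo+.01)]
            if len(q)>3: print(c,nm,round(lo,2),len(q),"x",np.percentile(q[:,0],[3,97]).round(3),"y",np.percentile(q[:,1],[3,97]).round(3))
E
```

```text
side dn 0.0 40 x [0.478 0.51 ] y [-0.039  0.069]
side up 0.0 55 x [0.524 0.641] y [-0.022  0.07 ]
side up 0.01 4 x [0.55  0.573] y [-0.012  0.018]
side dn 0.02 21 x [0.412 0.508] y [-0.063  0.076]
side up 0.02 86 x [0.53  0.615] y [-0.045  0.029]
side dn 0.03 12 x [0.508 0.515] y [-0.071  0.015]
side up 0.03 11 x [0.516 0.574] y [-0.067  0.016]
side dn 0.04 12 x [0.505 0.515] y [-0.061 -0.012]
side up 0.04 15 x [0.516 0.526] y [-0.06  -0.037]
side up 0.05 20 x [0.544 0.557] y [-0.005  0.014]
side dn 0.06 15 x [0.489 0.5  ] y [-0.006  0.002]
side up 0.06 25 x [0.545 0.558] y [-0.005  0.016]
side dn 0.07 28 x [0.488 0.5  ] y [-0.006  0.01 ]
side up 0.07 24 x [0.547 0.56 ] y [-0.006  0.014]
side dn 0.08 20 x [0.489 0.502] y [-0.005  0.009]
side up 0.08 36 x [0.548 0.566] y [-0.006  0.015]
side dn 0.09 15 x [0.49  0.503] y [-0.007 -0.   ]
side up 0.09 45 x [0.553 0.581] y [-0.008  0.011]
top dn 0.0 13 x [0.482 0.515] y [-0.034  0.075]
top up 0.0 74 x [0.52  0.602] y [-0.01   0.074]
top dn 0.02 4 x [0.496 0.5  ] y [-0.04  -0.018]
top up 0.02 130 x [0.531 0.598] y [-0.053  0.027]
top up 0.03 13 x [0.517 0.596] y [-0.048  0.007]
top dn 0.04 8 x [0.506 0.515] y [-0.048 -0.031]
top up 0.04 9 x [0.519 0.526] y [-0.045 -0.028]
top up 0.06 4 x [0.55  0.609] y [-0.015  0.002]
top up 0.09 16 x [0.558 0.572] y [-0.003  0.022]
```

```bash
python3 - <<'E'
from h import *
K,t,M=cam("side")
st,p,Rc=cur(); A=Rc.as_matrix()
for nm,o in(("tcp",0),("tip",.008),("grasp",-.011),("back",-.04)):
    for s_ in(-1,0,1):
        w=p+A[:,2]*o+A[:,1]*s_*.0225; c=M.T@(w-t); uv=K@c/c[2]; 
        print(nm,s_,((uv[:2]-[225,165])*2.5+[400,0]).round(0),"local",(w@B).round(3)-[0,0,round(base,3)])
im,d=arm.camera("side"); L=cloud("side",d)@B; L[...,2]-=base
for u,v in((263,242),(262,240),(261,237),(260,233),(283,219),(282,216),(279,211),(276,207)): print(u,v,im[v,u],L[v,u].round(3))
cv2.imwrite("pics/z.png",cv2.resize(im[190:270,240:320],(600,600),interpolation=cv2.INTER_NEAREST))
E
```

```text
tcp -1 [507. 197.] local [0.493 0.007 0.028]
tcp 0 [525. 178.] local [0.516 0.007 0.024]
tcp 1 [542. 159.] local [0.538 0.007 0.021]
tip -1 [510. 201.] local [0.492 0.007 0.02 ]
tip 0 [528. 182.] local [0.514 0.007 0.017]
tip 1 [545. 164.] local [0.537 0.007 0.013]
grasp -1 [503. 190.] local [0.495 0.007 0.039]
grasp 0 [521. 171.] local [0.517 0.007 0.035]
grasp 1 [538. 153.] local [0.539 0.007 0.032]
back -1 [491. 174.] local [0.499 0.007 0.067]
back 0 [509. 154.] local [0.522 0.007 0.064]
back 1 [528. 135.] local [0.544 0.007 0.061]
263 242 [38 41 42] [0.491 0.035 0.007]
262 240 [42 45 47] [0.493 0.039 0.009]
261 237 [44 45 48] [ 0.494 -0.001  0.075]
260 233 [78 84 91] [ 0.499 -0.005  0.092]
283 219 [105 113 118] [0.556 0.02  0.022]
282 216 [37 38 41] [0.556 0.    0.061]
279 211 [36 38 39] [ 0.558 -0.005  0.088]
276 207 [35 39 41] [ 0.559 -0.005  0.104]
```

View pics/z.png

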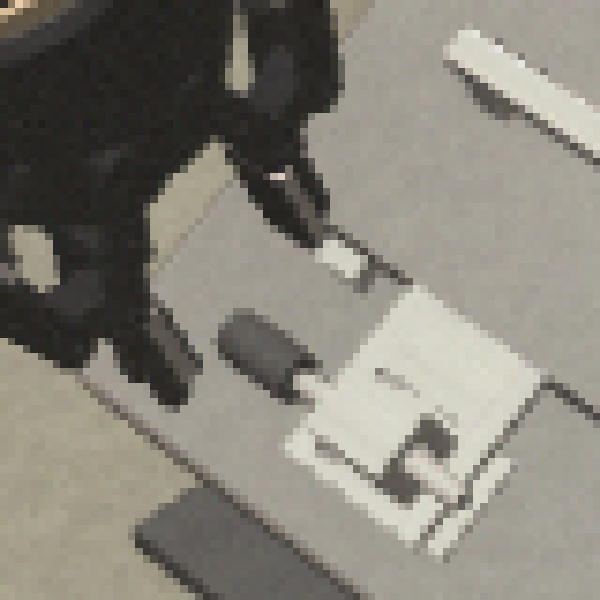

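```bash
python3 - <<'E'
from h import *
def pr(c,w):
    K,t,M=cam(c); q=M.T@(w-t); return (K@q/q[2])[:2].round(1)
st,p,Rc=cur(); A=Rc.as_matrix()
for o in(.008,-.01,-.03,-.05):
  for dy in(0,.025):
    w=p+A[:,2]*o+A[:,1]*.030+Y*dy; print(o,dy,"top",pr("top",w),"side",pr("side",w))
im,d=arm.camera("top"); L=cloud("top",d)@B; L[...,2]-=base
for v in range(240,262,3): print(v,[(im[v,u].max(),*(L[v,u]*1000).round(0).astype(int)) for u in(262,266,270,274)])
print(st["width"])
E
```

```text
0.008 0 top [273.2 248.7] side [285.4 228. ]
0.008 0.025 top [262.7 249.9] side [277.7 222.5]
-0.01 0 top [272.8 250.1] side [282.8 223.8]
-0.01 0.025 top [262.1 251.3] side [275.  218.3]
-0.03 0 top [272.3 251.7] side [279.9 218.9]
-0.03 0.025 top [261.4 252.9] side [272.  213.4]
-0.05 0 top [271.9 253.3] side [276.9 213.9]
-0.05 0.025 top [260.7 254.6] side [268.9 208.4]
240 [(np.uint8(156), np.int64(572), np.int64(30), np.int64(24)), (np.uint8(155), np.int64(572), np.int64(20), np.int64(28)), (np.uint8(159), np.int64(572), np.int64(11), np.int64(29)), (np.uint8(160), np.int64(570), np.int64(2), np.int64(26))]
243 [(np.uint8(117), np.int64(602), np.int64(19), np.int64(142)), (np.uint8(110), np.int64(602), np.int64(10), np.int64(145)), (np.uint8(82), np.int64(601), np.int64(2), np.int64(145)), (np.uint8(129), np.int64(563), np.int64(3), np.int64(28))]
246 [(np.uint8(69), np.int64(598), np.int64(19), np.int64(148)), (np.uint8(150), np.int64(596), np.int64(11), np.int64(147)), (np.uint8(90), np.int64(596), np.int64(3), np.int64(148)), (np.uint8(62), np.int64(582), np.int64(-2), np.int
[... 554 characters left out ...]
p.int64(1)), (np.uint8(144), np.int64(579), np.int64(13), np.int64(153)), (np.uint8(126), np.int64(579), np.int64(5), np.int64(157)), (np.uint8(29), np.int64(561), np.int64(0), np.int64(107))]
258 [(np.uint8(123), np.int64(560), np.int64(26), np.int64(113)), (np.uint8(76), np.int64(574), np.int64(14), np.int64(156)), (np.uint8(63), np.int64(576), np.int64(5), np.int64(165)), (np.uint8(25), np.int64(559), np.int64(0), np.int64(120))]
261 [(np.uint8(76), np.int64(576), np.int64(20), np.int64(178)), (np.uint8(23), np.int64(580), np.int64(11), np.int64(192)), (np.uint8(18), np.int64(579), np.int64(3), np.int64(193)), (np.uint8(22), np.int64(576), np.int64(-4), np.int64(187))]
0.04496714192993084
```

Emit:
{"name": "servo_tool", "arguments": {
  "commands": [
    {"dx": 0.0,"dy": 0.0,"dz": 0.0,"wx": 0.0,"wy": 0.0,"wz": 0.0},
    {"dx": 0.0,"dy": 0.0,"dz": 0.0,"wx": 0.0,"wy": 0.0,"wz": 0.0},
    {"dx": 0.0,"dy": 0.0,"dz": 0.0,"wx": 0.0,"wy": 0.0,"wz": 0.0}
  ],
  "gripper": 0.027
}}

```text
time: 3.85
tool_pos: [0.5251, 0.0778, 0.1027]
ee_rot: [0.115, 0.649, 0.741, 0.131]
force: [-0.3, -0.0, -0.1]
width: 0.0269
gripper_force: 0.0
```

```bash
python3 - <<'E'
from h import *
im,d=arm.camera("side"); print(arm.sense()["force"])
cv2.imwrite("pics/z2.png",cv2.resize(im[190:270,240:320],(600,600),interpolation=cv2.INTER_NEAREST))
E
```

```text
[ 0.75265526  0.2530554  -0.49934598]
```

View pics/z2.png

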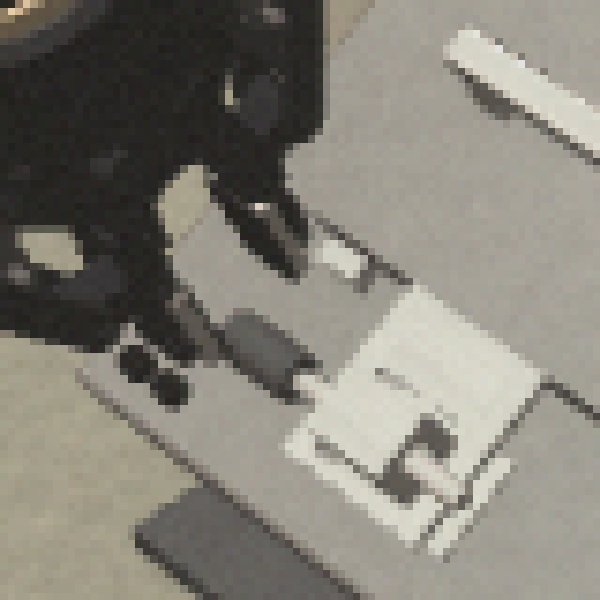

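```bash
python3 - <<'E'
from h import *
im,d=arm.camera("side"); L=cloud("side",d)@B; L[...,2]-=base
for v in range(205,232,2): print(v,[(int(im[v,u].max()),*(L[v,u]*1000).round(0).astype(int).tolist()) for u in(274,276,278,280)])
for v in range(228,246,2): print(v,[(int(im[v,u].max()),*(L[v,u]*1000).round(0).astype(int).tolist()) for u in(264,266,268,274)])
E
```

```text
205 [(50, 561, 6, 99), (54, 563, 0, 103), (42, 565, -5, 104), (41, 568, -5, 99)]
207 [(57, 558, 2, 100), (43, 560, -1, 99), (42, 562, -4, 98), (38, 565, -7, 96)]
209 [(36, 553, -9, 111), (40, 557, 1, 93), (71, 560, 1, 87), (156, 573, 60, -1)]
211 [(44, 551, -5, 102), (40, 553, -8, 100), (159, 567, 61, -2), (159, 570, 59, -4)]
213 [(41, 548, -6, 98), (45, 550, -7, 95), (130, 563, 58, -2), (160, 566, 53, 0)]
215 [(41, 545, -6, 94), (37, 548, -7, 90), (97, 551, -1, 76), (159, 562, 47, 3)]
217 [(219, 543, -2, 84), (89, 545, -3, 81), (42, 549, 1, 69), (141, 556, 31, 21)]
219 [(43, 539, -4, 82), (91, 542, -4, 77), (38, 545, -2, 69), (58, 548, -2, 63)]
221 [(38, 537, 0, 72), (64, 539, -6, 76), (87, 542, -6, 70), (53, 545, -3, 59)]
223 [(39, 535, 7, 58), (40, 536, -2, 66), (94, 539, -4, 62), (125, 542, -5, 59)]
225 [(155, 536, 45, 0), (60, 534, 6, 50), (42, 536, -4, 58), (95, 464, -590, 905)]
227 [(160, 532, 41, 0), (161, 535, 36, 2), (123, 537, 32, 1), (160, 540, 29, 0)]
229 [(163, 529, 39, -1), (161, 531, 33, 1), (159, 534, 28, 2), (161, 537, 27, -2)]
231 [(162, 525, 34, 1), (160, 528, 30, 0), (157, 530, 28, -2), (155, 533, 20, 3)]
228 [(97, 512, -2, 88), (159, 520, 57, 0), (161, 522, 51, 2), (162, 530, 39, 1)]
230 [(90, 509, -5, 87), (97, 511, -6, 84), (160, 519, 52, -4), (159, 527, 36, 1)]
232 [(90, 506, -3, 80), (87, 508, -7, 80), (157, 515, 46, 0), (102, 521, 11, 32)]
234 [(61, 503, 1, 70), (89, 505, -4, 72), (64, 508, -5, 68), (96, 517, 6, 35)]
236 [(41, 500, -1, 69), (73, 503, -2, 65), (92, 505, -4, 62), (96, 514, 3, 34)]
238 [(66, 497, -1, 65), (157, 502, 41, -1), (106, 502, -6, 60), (89, 511, -1, 35)]
240 [(102, 496, 37, 5), (159, 498, 37, 0), (161, 501, 33, -1), (66, 507, -2, 32)]
242 [(49, 492, 36, 2), (164, 495, 31, 4), (164, 497, 29, 1), (161, 505, 15, 2)]
244 [(160, 489, 32, 2), (167, 491, 29, 2), (167, 494, 26, 0), (159, 502, 14, -1)]
```

```bash
cat >> h.py <<'E'
def tip():
    im,d=arm.camera("side"); d0=np.load("side0.npz")["d"]; L=cloud("side",d)@B; L[...,2]-=base
    m=np.zeros(d.shape,bool); m[195:270,245:320]=1
    m&=(d>0)&(d<d0-.012)&(L[...,2]>0)&(L[...,2]<.12)
    q=L[m]; 
    for nm,a in(("dn",q[q[:,0]<.52]),("up",q[q[:,0]>.52])):
        if len(a): print(nm,len(a),"lowest",a[np.argsort(a[:,2])[:4]].round(3).tolist())
    return im
E
python3 - <<'E'
from h import *
tip(); print((Rt(.15).as_matrix()[:,2]*.012).round(4))
E
```

```text
dn 226 lowest [[0.501, -0.0, 0.055], [0.502, -0.004, 0.057], [0.508, -0.005, 0.057], [0.504, -0.002, 0.057]]
up 307 lowest [[0.534, 0.005, 0.046], [0.539, -0.002, 0.05], [0.534, 0.015, 0.05], [0.534, 0.005, 0.051]]
[ 0.0041  0.0005 -0.0113]
```

Emit:
{"name": "servo_tool", "arguments": {
  "commands": [
    {"dx": 0.002,"dy": 0.0003,"dz": -0.006,"wx": 0.0,"wy": 0.0,"wz": 0.0},
    {"dx": 0.004,"dy": 0.0005,"dz": -0.011,"wx": 0.0,"wy": 0.0,"wz": 0.0},
    {"dx": 0.004,"dy": 0.0005,"dz": -0.011,"wx": 0.0,"wy": 0.0,"wz": 0.0}
  ]
}}

```text
time: 4.38
tool_pos: [0.5289, 0.0781, 0.091]
ee_rot: [0.115, 0.649, 0.741, 0.13]
force: [-0.1, -0.4, 0.1]
width: 0.0267
gripper_force: 0.0
```

```bash
python3 - <<'E'
from h import *
im=tip(); print(arm.sense()["force"],arm.sense()["tool_pos"])
cv2.imwrite("pics/z3.png",cv2.resize(im[190:270,240:320],(600,600),interpolation=cv2.INTER_NEAREST))
E
```

```text
dn 288 lowest [[0.499, -0.002, 0.045], [0.5, -0.004, 0.045], [0.499, 0.001, 0.045], [0.503, -0.005, 0.046]]
up 387 lowest [[0.532, 0.001, 0.039], [0.537, -0.004, 0.04], [0.532, 0.013, 0.04], [0.532, 0.009, 0.04]]
[ 0.10407866 -0.5016672   0.12398851] [0.5289005  0.07808731 0.09123101]
```

View pics/z3.png

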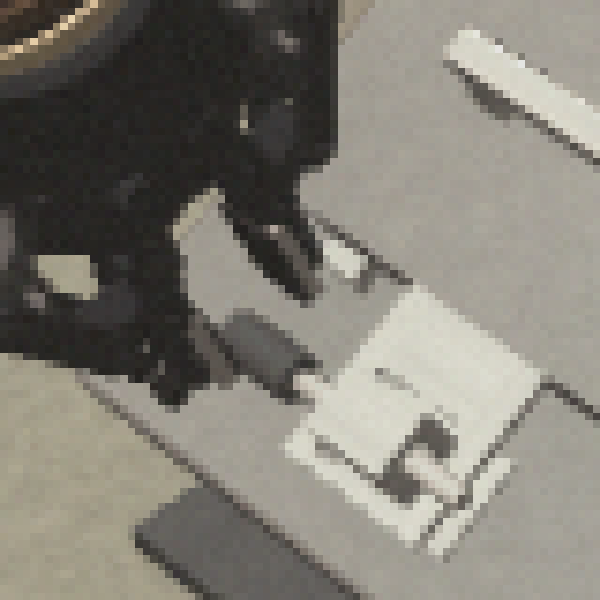

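Emit:
{"name": "servo_tool", "arguments": {
  "commands": [
    {"dx": 0.0025,"dy": 0.0003,"dz": -0.007,"wx": 0.0,"wy": 0.0,"wz": 0.0},
    {"dx": 0.005,"dy": 0.0006,"dz": -0.013,"wx": 0.0,"wy": 0.0,"wz": 0.0},
    {"dx": 0.005,"dy": 0.0006,"dz": -0.013,"wx": 0.0,"wy": 0.0,"wz": 0.0}
  ]
}}

```text
time: 4.8
tool_pos: [0.5339, 0.0788, 0.078]
ee_rot: [0.115, 0.649, 0.741, 0.131]
force: [0.3, -0.1, 0.3]
width: 0.0271
gripper_force: 0.0
```

```bash
python3 - <<'E'
from h import *
tip(); print(arm.sense()["force"],arm.sense()["tool_pos"],np.round(arm.sense()["qpos"],2))
E
```

```text
dn 341 lowest [[0.497, 0.001, 0.027], [0.501, -0.005, 0.033], [0.498, -0.005, 0.034], [0.5, -0.004, 0.034]]
up 486 lowest [[0.53, 0.012, 0.024], [0.531, -0.004, 0.025], [0.53, -0.002, 0.025], [0.531, 0.014, 0.026]]
[ 0.56537168 -0.07175519  0.19935029] [0.5339441  0.07874012 0.07827919] [-0.53  0.31  0.3   2.27 -0.2   0.23  0.07]
```

Emit:
{"name": "servo_tool", "arguments": {
  "commands": [
    {"dx": 0.002,"dy": 0.0003,"dz": -0.006,"wx": 0.0,"wy": 0.0,"wz": 0.0},
    {"dx": 0.004,"dy": 0.0005,"dz": -0.011,"wx": 0.0,"wy": 0.0,"wz": 0.0},
    {"dx": 0.004,"dy": 0.0005,"dz": -0.011,"wx": 0.0,"wy": 0.0,"wz": 0.0}
  ]
}}

```text
time: 5.22
tool_pos: [0.538, 0.0793, 0.0672]
ee_rot: [0.115, 0.649, 0.741, 0.131]
force: [0.4, 0.2, 0.0]
width: 0.027
gripper_force: 0.0
```

Emit:
{"name": "servo_tool", "arguments": {
  "commands": [
    {"dx": 0.0,"dy": 0.0,"dz": 0.0,"wx": 0.0,"wy": 0.0,"wz": 0.0},
    {"dx": 0.0,"dy": 0.0,"dz": 0.0,"wx": 0.0,"wy": 0.0,"wz": 0.0},
    {"dx": 0.0,"dy": 0.0,"dz": 0.0,"wx": 0.0,"wy": 0.0,"wz": 0.0}
  ],
  "gripper": 0.005
}}

```text
time: 5.6
tool_pos: [0.538, 0.0794, 0.0678]
ee_rot: [0.115, 0.649, 0.741, 0.131]
force: [-0.3, -0.4, 1.3]
width: 0.0137
gripper_force: 58.2
```

```bash
python3 - <<'E'
from h import *
tip(); print((Y*.02).round(4))
E
```

```text
dn 429 lowest [[0.504, -0.003, 0.019], [0.507, -0.004, 0.019], [0.502, -0.002, 0.02], [0.505, -0.003, 0.021]]
up 572 lowest [[0.525, -0.005, 0.017], [0.527, -0.004, 0.017], [0.528, -0.006, 0.017], [0.535, -0.001, 0.02]]
[-0.0027  0.0198  0.    ]
```

Emit:
{"name": "servo_tool", "arguments": {
  "commands": [
    {"dx": -0.0007,"dy": 0.005,"dz": 0.0,"wx": 0.0,"wy": 0.0,"wz": 0.0},
    {"dx": -0.0013,"dy": 0.01,"dz": 0.0,"wx": 0.0,"wy": 0.0,"wz": 0.0},
    {"dx": -0.0023,"dy": 0.017,"dz": 0.0,"wx": 0.0,"wy": 0.0,"wz": 0.0},
    {"dx": -0.0034,"dy": 0.025,"dz": 0.0,"wx": 0.0,"wy": 0.0,"wz": 0.0}
  ]
}}

```text
time: 6.15
tool_pos: [0.5346, 0.1051, 0.0677]
ee_rot: [0.115, 0.648, 0.741, 0.131]
force: [-0.5, -0.3, 0.4]
width: 0.0138
gripper_force: 58.2
```

```bash
python3 - <<'E'
from h import *
print(arm.sense()["tool_pos"],arm.sense()["force"],arm.sense()["moment"])
for c,(x0,y0,x1,y1) in(("top",(225,165,355,285)),("side",(245,165,400,310))):
    im,d=arm.camera(c); L=cloud(c,d)@B; h=L[...,2]-base; box=np.zeros(h.shape,bool); box[y0:y1,x0:x1]=1
    m=box&(abs(h-.025)<.003)&(L[...,0]>.555)&(L[...,0]<.70)&(L[...,1]>-.13)&(L[...,1]<.04); q=L[m][:,:2].astype(np.float32); print(c,len(q),cv2.minAreaRect(q.copy()))
    m=box&(h>.056)&(h<.064)&(L[...,0]>.60)&(L[...,0]<.63)&(L[...,1]<.02); q=L[m]; print((np.percentile(q,2,axis=0)+np.percentile(q,98,axis=0))/2)
    m=box&(h>.02)&(h<.042)&(L[...,0]<.53)&(L[...,0]>.50)&(abs(L[...,0]-.5155)<.007)&(h>.029); q=L[m]; print("pin y range",np.percentile(q[:,1],[1,99]))
E
```

```text
[0.53457269 0.10513563 0.06766146] [-0.54355526 -0.27611798  0.42784721] [-0.16705742  0.3950044  -0.05576829]
top 2969 ((0.6206339597702026, -0.04177036136388779), (0.13111242651939392, 0.15008358657360077), 0.008954589255154133)
[ 0.61496875 -0.04133939 -0.12847091]
pin y range [-0.05754127  0.01500998]
side 3193 ((0.6207708120346069, -0.04540632665157318), (0.13137732446193695, 0.1529681235551834), 0.16993024945259094)
[ 0.61476104 -0.04594017 -0.12891767]
pin y range [-0.0602055   0.04143892]
```

Emit:
{"name": "servo_tool", "arguments": {
  "commands": [
    {"dx": -0.0015,"dy": 0.011,"dz": 0.0,"wx": 0.0,"wy": 0.0,"wz": 0.0},
    {"dx": -0.003,"dy": 0.023,"dz": 0.0,"wx": 0.0,"wy": 0.0,"wz": 0.0},
    {"dx": -0.0047,"dy": 0.035,"dz": 0.0,"wx": 0.0,"wy": 0.0,"wz": 0.0},
    {"dx": -0.0063,"dy": 0.047,"dz": 0.0,"wx": 0.0,"wy": 0.0,"wz": 0.0},
    {"dx": -0.008,"dy": 0.06,"dz": 0.0,"wx": 0.0,"wy": 0.0,"wz": 0.0}
  ]
}}

```text
time: 6.88
tool_pos: [0.5266, 0.1649, 0.0677]
ee_rot: [0.115, 0.648, 0.741, 0.131]
force: [0.6, 0.4, -0.2]
width: 0.0144
gripper_force: 58.2
```

```bash
python3 - <<'E'
from h import *
out=[]
for c,(x0,y0,x1,y1) in(("top",(200,165,360,285)),("side",(225,165,385,285))):
    im,d=arm.camera(c); out.append(cv2.resize(im[y0:y1,x0:x1],(400,300),interpolation=cv2.INTER_CUBIC))
    L=cloud(c,d)@B; h=L[...,2]-base
    m=np.zeros(h.shape,bool); m[y0:y1,x0:x1]=1
    m&=(h>.022)&(h<.042)&(abs(L[...,0]-.5145)<.014)&(L[...,1]>-.02); q=L[m]; print(c,len(q))
    for a in np.arange(-.02,.12,.01):
        r=q[(q[:,1]>=a)&(q[:,1]<a+.01)]
        if len(r): print(round(a,3),len(r),r[:,0].mean().round(4),(r[:,2].mean()-base).round(4))
cv2.imwrite("pics/pull.png",np.hstack(out))
E
```

```text
top 134
-0.02 24 0.5151 0.026
0.01 14 0.5163 0.0324
0.02 14 0.5168 0.0325
0.03 14 0.5172 0.0334
0.04 12 0.5174 0.0325
0.05 18 0.5179 0.0327
0.06 13 0.5172 0.0324
0.07 14 0.5188 0.0329
0.08 11 0.5233 0.0336
side 214
-0.02 3 0.5137 0.0238
0.0 4 0.5156 0.0312
0.01 17 0.5155 0.0312
0.02 16 0.5162 0.0325
0.03 10 0.5164 0.0313
0.04 15 0.5162 0.0309
0.05 16 0.517 0.0311
0.06 11 0.5168 0.0311
0.07 30 0.5173 0.0317
0.08 62 0.5133 0.033
0.09 19 0.521 0.0348
0.1 11 0.5211 0.035
```

View pics/pull.png

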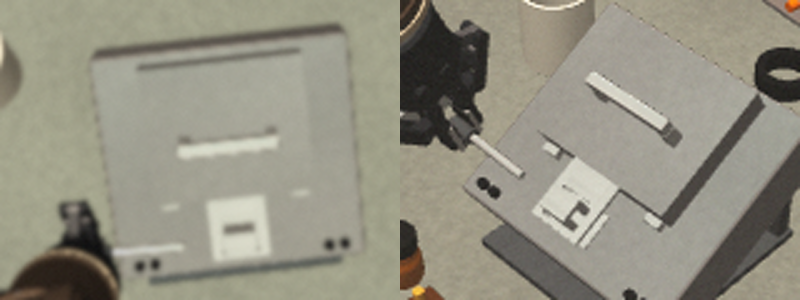

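```bash
python3 - <<'E'
from h import *
st,p,Rc=cur(); print(np.round(st["qpos"],2), (p+ -.042*Rc.as_matrix()[:,2]).round(4), (p@B)-[0,0,base])
kn=np.array([.494,.372,0])+Y*.037
go("above tray",np.array([kn[0],kn[1],.09]),R0)
E
```

```text
[-0.83  0.36  0.44  2.26 -0.2   0.22 -0.13] [0.5122 0.1642 0.1071] [ 0.50974933  0.09458221 -0.01302453]
above tray d [-0.0374  0.2425  0.0224] w [-0.0468  0.3473 -0.002 ]
```

Emit:
{"name": "servo_tool", "arguments": {
  "commands": [
    {"dx": 0.0,"dy": 0.0,"dz": 0.02,"wx": 0.0,"wy": 0.0,"wz": 0.0},
    {"dx": 0.0,"dy": 0.0,"dz": 0.05,"wx": 0.0,"wy": 0.0,"wz": 0.0},
    {"dx": 0.0,"dy": 0.0,"dz": 0.08,"wx": 0.0,"wy": 0.0,"wz": 0.0},
    {"dx": 0.0,"dy": 0.03,"dz": 0.09,"wx": 0.0,"wy": 0.0,"wz": 0.0},
    {"dx": 0.0,"dy": 0.07,"dz": 0.09,"wx": 0.0,"wy": 0.0,"wz": 0.0}
  ]
}}

```text
time: 7.6
tool_pos: [0.5275, 0.2341, 0.1591]
ee_rot: [0.115, 0.649, 0.74, 0.132]
force: [0.1, 0.7, -0.8]
width: 0.0142
gripper_force: 58.3
```

```bash
python3 - <<'E'
from h import *
st,p,Rc=cur(); print(np.round(st["qpos"],2),st["width"])
kn=np.array([.494,.372,0])+Y*.037
go("above tray",np.array([kn[0],kn[1],.09]),R0)
E
```

```text
[-1.15  0.25  0.64  2.11 -0.02  0.5  -0.4 ] 0.01415834457206397
above tray d [-0.0385  0.1746 -0.0691] w [-0.0476  0.3489  0.0034]
```

Emit:
{"name": "servo_tool", "arguments": {
  "commands": [
    {"dx": -0.008,"dy": 0.035,"dz": 0.0,"wx": -0.012,"wy": 0.09,"wz": 0.0},
    {"dx": -0.016,"dy": 0.07,"dz": 0.0,"wx": -0.024,"wy": 0.18,"wz": 0.0},
    {"dx": -0.025,"dy": 0.11,"dz": 0.0,"wx": -0.036,"wy": 0.26,"wz": 0.002},
    {"dx": -0.034,"dy": 0.15,"dz": -0.03,"wx": -0.047,"wy": 0.349,"wz": 0.003},
    {"dx": -0.0385,"dy": 0.1746,"dz": -0.06,"wx": -0.047,"wy": 0.349,"wz": 0.003}
  ]
}}

```text
time: 8.22
tool_pos: [0.4894, 0.4106, 0.0966]
ee_rot: [-0.001, 0.657, 0.753, -0.001]
force: [-0.1, -0.4, -1.0]
width: 0.014
gripper_force: 58.5
```

Emit:
{"name": "servo_tool", "arguments": {
  "commands": [
    {"dx": 0.0,"dy": 0.0,"dz": 0.0,"wx": 0.0,"wy": 0.0,"wz": 0.0},
    {"dx": 0.0,"dy": 0.0,"dz": 0.0,"wx": 0.0,"wy": 0.0,"wz": 0.0}
  ]
}}

```text
time: 8.48
tool_pos: [0.489, 0.4076, 0.0982]
ee_rot: [-0.0, 0.658, 0.753, -0.001]
force: [0.6, -0.1, -0.7]
width: 0.0143
gripper_force: 58.5
```

```bash
cat >> h.py <<'E'
def changed(c,lo=-.01,hi=.2,ref="0",box=(110,120,260,320)):
    im,d=arm.camera(c); d0=np.load(c+ref+".npz")["d"]; P=cloud(c,d); m=(d>0)&(d<d0-.01)&(P[...,2]>lo)&(P[...,2]<hi)
    k=np.zeros_like(m); x0,y0,x1,y1=box; k[y0:y1,x0:x1]=1; return im,P,m&k
E
python3 - <<'E'
from h import *
st,p,Rc=cur(); print(np.round(st["qpos"],2),p,st["width"])
kn=np.array([.494,.372,0])+Y*.037
go("above tray",np.array([kn[0],kn[1],.09]),R0)
im,P,m=changed("side",0.02,.25)
q=P[m]; 
for z in np.arange(.04,.2,.01):
    r=q[(q[:,2]>z)&(q[:,2]<z+.01)]
    if len(r): print(round(z,2),len(r),np.percentile(r[:,:2],[3,97],axis=0).round(3).tolist())
E
```

```text
[-1.09  0.58  0.47  1.69 -0.31  0.95 -0.37] [0.48901323 0.40761487 0.09816727] 0.014343842541509834
above tray d [ 0.0001  0.0011 -0.0082] w [ 0.001  -0.0012 -0.0013]
0.04 4 [[0.412, 0.596], [0.709, 0.603]]
0.05 1 [[0.478, 0.601], [0.478, 0.601]]
0.06 2 [[0.636, 0.599], [0.701, 0.605]]
0.07 1 [[0.448, 0.605], [0.448, 0.605]]
0.08 2 [[0.452, 0.599], [0.653, 0.603]]
0.1 1 [[0.499, 0.605], [0.499, 0.605]]
0.11 1 [[0.427, 0.606], [0.427, 0.606]]
0.12 11 [[0.421, 0.396], [0.484, 0.694]]
0.13 43 [[0.471, 0.328], [0.511, 0.406]]
0.14 146 [[0.471, 0.324], [0.509, 0.411]]
0.15 63 [[0.471, 0.393], [0.51, 0.415]]
0.16 50 [[0.47, 0.392], [0.509, 0.417]]
0.17 118 [[0.458, 0.39], [0.53, 0.418]]
0.18 127 [[0.45, 0.388], [0.536, 0.421]]
0.19 125 [[0.444, 0.388], [0.54, 0.42]]
```

Emit:
{"name": "servo_tool", "arguments": {
  "commands": [
    {"dx": 0.0,"dy": 0.0,"dz": -0.03,"wx": 0.0,"wy": 0.0,"wz": 0.0},
    {"dx": 0.0,"dy": 0.0,"dz": -0.06,"wx": 0.0,"wy": 0.0,"wz": 0.0},
    {"dx": 0.0,"dy": 0.0,"dz": -0.09,"wx": 0.0,"wy": 0.0,"wz": 0.0},
    {"dx": 0.0,"dy": 0.0,"dz": -0.105,"wx": 0.0,"wy": 0.0,"wz": 0.0},
    {"dx": 0.0,"dy": 0.0,"dz": -0.105,"wx": 0.0,"wy": 0.0,"wz": 0.0}
  ]
}}

```text
time: 9.15
tool_pos: [0.4884, 0.4083, -0.0071]
ee_rot: [-0.0, 0.658, 0.753, -0.001]
force: [0.5, -0.1, 0.0]
width: 0.0139
gripper_force: 58.5
```

```bash
python3 - <<'E'
from h import *
im,P,m=changed("side",0.0,.25)
q=P[m]; q=q[(q[:,1]<.45)&(q[:,0]>.44)]; print(cur()[0]["force"])
for z in np.arange(.0,.08,.01):
    r=q[(q[:,2]>z)&(q[:,2]<z+.01)]
    if len(r): print(round(z,2),len(r),np.percentile(r[:,:2],[3,97],axis=0).round(3).tolist())
E
```

```text
[-0.03430198  0.54823355  0.5233006 ]
0.0 14 [[0.475, 0.19], [0.69, 0.44]]
0.01 4 [[0.529, 0.3], [0.574, 0.431]]
0.02 16 [[0.475, 0.39], [0.548, 0.403]]
0.03 100 [[0.47, 0.325], [0.509, 0.407]]
0.04 83 [[0.47, 0.332], [0.51, 0.416]]
0.05 44 [[0.471, 0.394], [0.508, 0.416]]
0.06 62 [[0.458, 0.391], [0.525, 0.415]]
0.07 122 [[0.453, 0.39], [0.533, 0.421]]
```

Emit:
{"name": "servo_tool", "arguments": {
  "commands": [
    {"dx": 0.0,"dy": 0.0,"dz": -0.008,"wx": 0.0,"wy": 0.0,"wz": 0.0},
    {"dx": 0.0,"dy": 0.0,"dz": -0.014,"wx": 0.0,"wy": 0.0,"wz": 0.0},
    {"dx": 0.0,"dy": 0.0,"dz": -0.014,"wx": 0.0,"wy": 0.0,"wz": 0.0}
  ]
}}

```text
time: 9.57
tool_pos: [0.4879, 0.4089, -0.0217]
ee_rot: [-0.001, 0.657, 0.754, -0.001]
force: [-0.6, -0.4, -0.5]
width: 0.0143
gripper_force: 58.5
```

Emit:
{"name": "servo_tool", "arguments": {
  "commands": [
    {"dx": 0.0,"dy": 0.0,"dz": 0.0,"wx": 0.0,"wy": 0.0,"wz": 0.0},
    {"dx": 0.0,"dy": 0.0,"dz": 0.0,"wx": 0.0,"wy": 0.0,"wz": 0.0},
    {"dx": 0.0,"dy": 0.0,"dz": 0.0,"wx": 0.0,"wy": 0.0,"wz": 0.0}
  ],
  "gripper": 0.04
}}

```text
time: 9.95
tool_pos: [0.4883, 0.4091, -0.0212]
ee_rot: [-0.001, 0.657, 0.753, -0.001]
force: [-0.5, 0.5, 0.2]
width: 0.0398
gripper_force: 0.0
```

Emit:
{"name": "servo_tool", "arguments": {
  "commands": [
    {"dx": 0.0,"dy": 0.0,"dz": 0.02,"wx": 0.0,"wy": 0.0,"wz": 0.0},
    {"dx": 0.0,"dy": 0.0,"dz": 0.06,"wx": 0.0,"wy": 0.0,"wz": 0.0},
    {"dx": 0.0,"dy": 0.0,"dz": 0.11,"wx": 0.0,"wy": 0.0,"wz": 0.0},
    {"dx": 0.0,"dy": 0.0,"dz": 0.17,"wx": 0.0,"wy": 0.0,"wz": 0.0},
    {"dx": 0.0,"dy": 0.0,"dz": 0.22,"wx": 0.0,"wy": 0.0,"wz": 0.0}
  ]
}}

```text
time: 10.58
tool_pos: [0.4886, 0.4089, 0.2028]
ee_rot: [-0.0, 0.658, 0.753, 0.001]
force: [0.2, 1.1, -0.6]
width: 0.0401
gripper_force: 0.0
```

```bash
python3 - <<'E'
from h import *
im,d=arm.camera("side"); z=np.load("side0.npz"); P=cloud("side",d)
df=np.abs(im.astype(int)-z["im"]).max(2); m=np.zeros(df.shape,np.uint8); m[180:232,165:247]=(df>35)[180:232,165:247]
nlab,lab,stt,cen=cv2.connectedComponentsWithStats(m)
for i in range(1,nlab):
    if stt[i,4]>8: v,u=np.nonzero(lab==i); q=P[v,u]; print(stt[i],np.percentile(q,[3,50,97],axis=0).round(3).tolist(), im[v,u].mean(0).round(0))
st,p,Rc=cur(); print(p,np.round(st["qpos"],2),st["time"],st["width"])
for c,(x0,y0,x1,y1) in(("top",(225,165,355,285)),("side",(245,165,400,310))):
    im,d=arm.camera(c); L=cloud(c,d)@B; h=L[...,2]-base; box=np.zeros(h.shape,bool); box[y0:y1,x0:x1]=1
    m=box&(h>.056)&(h<.064)&(L[...,0]>.60)&(L[...,0]<.63)&(L[...,1]<.02); q=L[m]; print((np.percentile(q,2,axis=0)+np.percentile(q,98,axis=0))/2)
# pre-handle: grasp point local(.615,-.044,.053): tips 9 ahead => TCP = grasp + .042..; 60mm back
zz=R1.as_matrix()[:,2]; go("preh",loc(.615,-.044,.053)+zz*(.042-.07),R1)
E
```

```text
[191 193  25  23  91] [[0.483, 0.321, 0.003], [0.49, 0.396, 0.015], [0.502, 0.425, 0.022]] [ 96. 103. 106.]
[0.49133234 0.410462   0.2095413 ] [-1.12  0.48  0.52  1.57 -0.25  1.16 -0.41] 10.625 0.040319023701150425
[ 0.61511538 -0.04217483 -0.12872099]
[ 0.61464312 -0.04608129 -0.12865094]
preh d [ 0.1018 -0.3748 -0.0028] w [ 0.0624 -0.4923 -0.003 ]
```

Emit:
{"name": "servo_tool", "arguments": {
  "commands": [
    {"dx": 0.012,"dy": -0.045,"dz": 0.02,"wx": 0.008,"wy": -0.06,"wz": 0.0},
    {"dx": 0.024,"dy": -0.09,"dz": 0.03,"wx": 0.016,"wy": -0.12,"wz": 0.0},
    {"dx": 0.036,"dy": -0.135,"dz": 0.03,"wx": 0.024,"wy": -0.18,"wz": 0.0},
    {"dx": 0.048,"dy": -0.18,"dz": 0.03,"wx": 0.032,"wy": -0.25,"wz": 0.0},
    {"dx": 0.06,"dy": -0.225,"dz": 0.03,"wx": 0.04,"wy": -0.32,"wz": 0.0}
  ]
}}

```text
time: 11.35
tool_pos: [0.5479, 0.1822, 0.2285]
ee_rot: [0.107, 0.649, 0.744, 0.12]
force: [0.3, -0.3, -0.4]
width: 0.0402
gripper_force: 0.0
```

Emit:
{"name": "servo_tool", "arguments": {
  "commands": [
    {"dx": 0.011,"dy": -0.04,"dz": -0.01,"wx": 0.006,"wy": -0.05,"wz": 0.0},
    {"dx": 0.022,"dy": -0.08,"dz": -0.02,"wx": 0.011,"wy": -0.09,"wz": 0.0},
    {"dx": 0.032,"dy": -0.12,"dz": -0.028,"wx": 0.017,"wy": -0.13,"wz": 0.0},
    {"dx": 0.04,"dy": -0.15,"dz": -0.033,"wx": 0.022,"wy": -0.17,"wz": -0.003},
    {"dx": 0.04,"dy": -0.15,"dz": -0.033,"wx": 0.022,"wy": -0.17,"wz": -0.003}
  ]
}}

```text
time: 11.98
tool_pos: [0.5868, 0.0305, 0.1947]
ee_rot: [0.162, 0.641, 0.728, 0.181]
force: [-0.2, 1.3, 0.1]
width: 0.0401
gripper_force: 0.0
```

Emit:
{"name": "servo_tool", "arguments": {
  "commands": [
    {"dx": 0.0,"dy": 0.0,"dz": 0.0,"wx": 0.0,"wy": 0.0,"wz": 0.0},
    {"dx": 0.0,"dy": 0.0,"dz": 0.0,"wx": 0.0,"wy": 0.0,"wz": 0.0}
  ]
}}

```text
time: 12.22
tool_pos: [0.5882, 0.0354, 0.1958]
ee_rot: [0.162, 0.638, 0.73, 0.182]
force: [-0.3, -0.4, 0.3]
width: 0.0398
gripper_force: 0.0
```

```bash
python3 - <<'E'
from h import *
st,p,Rc=cur(); print(np.round(st["qpos"],2))
zz=R1.as_matrix()[:,2]; go("preh",loc(.615,-.044,.053)+zz*(.042-.07),R1); go("h",loc(.615,-.044,.053)+zz*.047,R1)
E
```

```text
[-0.71  0.14  0.62  2.18 -0.25  0.36  0.23]
preh d [ 0.0036 -0.0003  0.0048] w [ 0.0055 -0.0075 -0.0001]
h d [ 0.0392  0.0044 -0.0611] w [ 0.0055 -0.0075 -0.0001]
```

Emit:
{"name": "servo_tool", "arguments": {
  "commands": [
    {"dx": 0.0036,"dy": 0.0,"dz": 0.0048,"wx": 0.0055,"wy": -0.0075,"wz": 0.0},
    {"dx": 0.012,"dy": 0.001,"dz": -0.01,"wx": 0.0055,"wy": -0.0075,"wz": 0.0},
    {"dx": 0.0202,"dy": 0.002,"dz": -0.026,"wx": 0.0055,"wy": -0.0075,"wz": 0.0},
    {"dx": 0.0202,"dy": 0.002,"dz": -0.026,"wx": 0.0055,"wy": -0.0075,"wz": 0.0}
  ]
}}

```text
time: 12.72
tool_pos: [0.6082, 0.0363, 0.1689]
ee_rot: [0.163, 0.639, 0.729, 0.185]
force: [-0.2, 0.4, 0.3]
width: 0.0396
gripper_force: 0.0
```

```bash
python3 - <<'E'
from h import *
st,p,Rc=cur(); print(np.round(st["qpos"],2))
zz=R1.as_matrix()[:,2]; go("h",loc(.615,-.044,.053)+zz*.047,R1)
im,d=arm.camera("side"); d0=np.load("side0.npz")["d"]; L=cloud("side",d)@B; L[...,2]-=base
m=np.zeros(d.shape,bool); m[150:290,250:400]=1
m&=(d>0)&(d<d0-.012)&(L[...,2]>0.03)&(L[...,2]<.13)&(abs(L[...,0]-.615)<.06)&(abs(L[...,1]+.044)<.03); q=L[m]
for z in np.arange(.03,.13,.01):
    for nm,a in(("dn",q[q[:,0]<.615]),("up",q[q[:,0]>=.615])):
        r=a[(a[:,2]>z)&(a[:,2]<=z+.01)]
        if len(r)>2: print(round(z,2),nm,len(r),np.percentile(r[:,:2],[5,95],axis=0).round(3).tolist())
E
```

```text
[-0.59  0.22  0.52  2.18 -0.41  0.3   0.39]
h d [ 0.0192  0.0035 -0.0341] w [ 0.0006 -0.0013  0.0016]
0.07 dn 6 [[0.586, -0.057], [0.593, -0.05]]
0.07 up 7 [[0.635, -0.056], [0.641, -0.04]]
0.08 dn 19 [[0.583, -0.058], [0.595, -0.042]]
0.08 up 26 [[0.636, -0.057], [0.647, -0.037]]
0.09 dn 23 [[0.582, -0.057], [0.595, -0.049]]
0.09 up 22 [[0.635, -0.058], [0.648, -0.043]]
0.1 dn 21 [[0.582, -0.057], [0.594, -0.049]]
0.1 up 25 [[0.635, -0.058], [0.648, -0.036]]
0.11 dn 20 [[0.577, -0.059], [0.595, -0.052]]
0.11 up 30 [[0.636, -0.059], [0.658, -0.042]]
0.12 dn 97 [[0.566, -0.06], [0.592, -0.036]]
0.12 up 91 [[0.639, -0.059], [0.666, -0.037]]
```

Emit:
{"name": "servo_tool", "arguments": {
  "commands": [
    {"dx": 0.006,"dy": 0.001,"dz": -0.011,"wx": 0.0,"wy": 0.0,"wz": 0.0},
    {"dx": 0.012,"dy": 0.002,"dz": -0.022,"wx": 0.0,"wy": 0.0,"wz": 0.0},
    {"dx": 0.0188,"dy": 0.0032,"dz": -0.033,"wx": 0.0,"wy": 0.0,"wz": 0.0},
    {"dx": 0.0188,"dy": 0.0032,"dz": -0.033,"wx": 0.0,"wy": 0.0,"wz": 0.0}
  ]
}}

```text
time: 13.28
tool_pos: [0.6272, 0.0394, 0.1369]
ee_rot: [0.163, 0.639, 0.729, 0.186]
force: [-0.6, -1.3, -0.2]
width: 0.0397
gripper_force: 0.0
```

Emit:
{"name": "servo_tool", "arguments": {
  "commands": [
    {"dx": 0.0,"dy": 0.0,"dz": 0.0,"wx": 0.0,"wy": 0.0,"wz": 0.0},
    {"dx": 0.0,"dy": 0.0,"dz": 0.0,"wx": 0.0,"wy": 0.0,"wz": 0.0},
    {"dx": 0.0,"dy": 0.0,"dz": 0.0,"wx": 0.0,"wy": 0.0,"wz": 0.0},
    {"dx": 0.0,"dy": 0.0,"dz": 0.0,"wx": 0.0,"wy": 0.0,"wz": 0.0}
  ],
  "gripper": 0.002
}}

```text
time: 13.78
tool_pos: [0.6265, 0.0392, 0.1373]
ee_rot: [0.163, 0.639, 0.729, 0.186]
force: [-6.3, -1.1, 5.7]
width: 0.011
gripper_force: 58.8
```

```bash
python3 - <<'E'
from h import *
st,p,Rc=cur(); print(p,np.round(st["qpos"],2),st["force"],st["moment"],(n*.05).round(4))
go("h",p,R1)
E
```

```text
[0.62650116 0.0392419  0.13725238] [-0.47  0.29  0.39  2.17 -0.53  0.23  0.5 ] [-6.3253385  -1.07403045  5.69037696] [-0.13236128  1.02159019 -0.00945325] [-0.0238 -0.0032  0.0439]
h d [0. 0. 0.] w [-0.0004 -0.      0.0018]
```

Emit:
{"name": "servo_tool", "arguments": {
  "commands": [
    {"dx": -0.0019,"dy": -0.0003,"dz": 0.0035,"wx": 0.0,"wy": 0.0,"wz": 0.0},
    {"dx": -0.0048,"dy": -0.0006,"dz": 0.0088,"wx": 0.0,"wy": 0.0,"wz": 0.0},
    {"dx": -0.0095,"dy": -0.0013,"dz": 0.0176,"wx": 0.0,"wy": 0.0,"wz": 0.0},
    {"dx": -0.0143,"dy": -0.0019,"dz": 0.0263,"wx": 0.0,"wy": 0.0,"wz": 0.0},
    {"dx": -0.019,"dy": -0.0026,"dz": 0.0351,"wx": 0.0,"wy": 0.0,"wz": 0.0}
  ]
}}

```text
time: 14.4
tool_pos: [0.6077, 0.0366, 0.1723]
ee_rot: [0.163, 0.639, 0.729, 0.186]
force: [0.5, 0.0, -3.4]
width: 0.0103
gripper_force: 58.7
```

Emit:
{"name": "servo_tool", "arguments": {
  "commands": [
    {"dx": -0.0048,"dy": -0.0006,"dz": 0.0088,"wx": 0.0,"wy": 0.0,"wz": 0.0},
    {"dx": -0.0095,"dy": -0.0013,"dz": 0.0176,"wx": 0.0,"wy": 0.0,"wz": 0.0},
    {"dx": -0.0095,"dy": -0.0013,"dz": 0.0176,"wx": 0.0,"wy": 0.0,"wz": 0.0}
  ]
}}

```text
time: 14.78
tool_pos: [0.5987, 0.0356, 0.1903]
ee_rot: [0.163, 0.638, 0.729, 0.187]
force: [0.2, -0.6, -4.1]
width: 0.0107
gripper_force: 58.8
```

```bash
python3 - <<'E'
from h import *
st,p,Rc=cur(); print(p,np.round(st["qpos"],2),st["force"],st["moment"])
go("vert",p,R0)
for c in("top","side"):
    im,d=arm.camera(c); L=cloud(c,d)@B; h=L[...,2]-base; m=(d>0)&(h>.055)&(h<.095)&(L[...,0]>.55)&(L[...,0]<.70)&(L[...,1]>-.13)&(L[...,1]<.04); q=L[m]; q=q-[0,0,base]
    A=np.c_[q[:,:2],np.ones(len(q))]; k=np.ones(len(q),bool)
    for _ in range(6): co=np.linalg.lstsq(A[k],q[k,2],rcond=None)[0]; k=abs(A@co-q[:,2])<.004
    print(c,k.sum(),co.round(3),"h at mid",co@[.62,-.044,1],np.percentile(q[k],[2,98],axis=0).round(3).tolist())
E
```

```text
[0.59871357 0.03555424 0.19030067] [-0.68  0.17  0.61  2.18 -0.33  0.34  0.31] [ 0.22034047 -0.61780014 -4.12142129] [-0.14990151  0.87930884 -0.00139018]
vert d [0. 0. 0.] w [-0.0667  0.497   0.0016]
top 2715 [-0.     0.002  0.086] h at mid 0.08542521842003731 [[0.564, -0.115, 0.082], [0.687, 0.031, 0.089]]
side 2824 [ 0.    -0.002  0.084] h at mid 0.08457941159796185 [[0.555, -0.12, 0.082], [0.686, 0.012, 0.088]]
```

Emit:
{"name": "servo_tool", "arguments": {
  "commands": [
    {"dx": 0.0,"dy": 0.0,"dz": 0.015,"wx": 0.0,"wy": 0.0,"wz": 0.0},
    {"dx": 0.0,"dy": 0.0,"dz": 0.035,"wx": 0.0,"wy": 0.0,"wz": 0.0},
    {"dx": 0.0,"dy": -0.01,"dz": 0.055,"wx": 0.0,"wy": 0.0,"wz": 0.0},
    {"dx": -0.005,"dy": -0.035,"dz": 0.07,"wx": -0.008,"wy": 0.06,"wz": 0.0},
    {"dx": -0.012,"dy": -0.06,"dz": 0.075,"wx": -0.016,"wy": 0.12,"wz": 0.0}
  ]
}}

```text
time: 15.5
tool_pos: [0.5869, -0.025, 0.2653]
ee_rot: [0.124, 0.647, 0.739, 0.142]
force: [0.9, 0.4, -3.7]
width: 0.0111
gripper_force: 58.9
```

Emit:
{"name": "servo_tool", "arguments": {
  "commands": [
    {"dx": -0.01,"dy": -0.035,"dz": 0.0,"wx": -0.01,"wy": 0.075,"wz": 0.0},
    {"dx": -0.02,"dy": -0.07,"dz": 0.0,"wx": -0.02,"wy": 0.15,"wz": 0.0},
    {"dx": -0.03,"dy": -0.105,"dz": 0.0,"wx": -0.03,"wy": 0.225,"wz": 0.0},
    {"dx": -0.04,"dy": -0.14,"dz": 0.0,"wx": -0.04,"wy": 0.3,"wz": 0.0},
    {"dx": -0.05,"dy": -0.175,"dz": 0.0,"wx": -0.05,"wy": 0.377,"wz": 0.0016}
  ]
}}

```text
time: 16.12
tool_pos: [0.5368, -0.2007, 0.264]
ee_rot: [-0.001, 0.658, 0.753, -0.001]
force: [0.2, 0.1, -3.4]
width: 0.0106
gripper_force: 58.9
```

```bash
python3 - <<'E'
from h import *
st,p,Rc=cur(); print(p,np.round(st["qpos"],2),st["width"],st["gripper_force"])
go("hi",np.array([.481,-.359,.15]),R0)
E
```

```text
[ 0.53679627 -0.20071775  0.26404684] [-0.32  0.37  0.83  1.66 -0.28  1.24  0.7 ] 0.010622312657925475 58.86043131351471
hi d [-0.0558 -0.1583 -0.114 ] w [ 0.0003 -0.0032 -0.0003]
```

Emit:
{"name": "servo_tool", "arguments": {
  "commands": [
    {"dx": -0.014,"dy": -0.04,"dz": -0.01,"wx": 0.0,"wy": 0.0,"wz": 0.0},
    {"dx": -0.028,"dy": -0.08,"dz": -0.03,"wx": 0.0,"wy": -0.003,"wz": 0.0},
    {"dx": -0.042,"dy": -0.12,"dz": -0.06,"wx": 0.0,"wy": -0.003,"wz": 0.0},
    {"dx": -0.0558,"dy": -0.158,"dz": -0.09,"wx": 0.0,"wy": -0.003,"wz": 0.0},
    {"dx": -0.0558,"dy": -0.158,"dz": -0.114,"wx": 0.0,"wy": -0.003,"wz": 0.0}
  ]
}}

```text
time: 16.75
tool_pos: [0.4784, -0.3619, 0.149]
ee_rot: [0.001, 0.661, 0.751, -0.001]
force: [0.7, 0.6, -3.1]
width: 0.011
gripper_force: 59.0
```

Emit:
{"name": "servo_tool", "arguments": {
  "commands": [
    {"dx": 0.0,"dy": 0.0,"dz": -0.015,"wx": 0.0,"wy": 0.0,"wz": 0.0},
    {"dx": 0.0,"dy": 0.0,"dz": -0.03,"wx": 0.0,"wy": 0.0,"wz": 0.0},
    {"dx": 0.0,"dy": 0.0,"dz": -0.045,"wx": 0.0,"wy": 0.0,"wz": 0.0},
    {"dx": 0.0,"dy": 0.0,"dz": -0.06,"wx": 0.0,"wy": 0.0,"wz": 0.0},
    {"dx": 0.0,"dy": 0.0,"dz": -0.06,"wx": 0.0,"wy": 0.0,"wz": 0.0}
  ]
}}

```text
time: 17.38
tool_pos: [0.4805, -0.3569, 0.0892]
ee_rot: [-0.0, 0.658, 0.753, 0.0]
force: [0.1, -0.3, -3.4]
width: 0.0108
gripper_force: 58.9
```

```bash
python3 - <<'E'
from h import *
st,p,Rc=cur(); print(p,np.round(st["qpos"],2),st["width"],st["force"])
go("low",np.array([.481,-.359,.012]),R0)
for c in("top","side"):
    im,d=arm.camera(c); P=cloud(c,d); m=(d>0)&(P[...,2]>.085)&(P[...,2]<.125)&(abs(P[...,0]-.487)<.13)&(abs(P[...,1]+.358)<.12); q=P[m]
    A=np.c_[q[:,:2],np.ones(len(q))]; k=np.ones(len(q),bool)
    for _ in range(8): co=np.linalg.lstsq(A[k],q[k,2],rcond=None)[0]; k=abs(A@co-q[:,2])<.004
    r=cv2.minAreaRect(q[k][:,:2].astype(np.float32)); print(c,k.sum(),"slopes",co[:2].round(3),"z top",co@[.487,-.358,1],r)
E
```

```text
[ 0.48045926 -0.35693727  0.0892102 ] [ 0.07  0.59  0.72  1.81 -0.48  0.92  1.13] 0.010845376992271371 [ 0.07194434 -0.28316064 -3.36082325]
low d [ 0.0005 -0.0021 -0.0772] w [-0.0008  0.0002 -0.0002]
top 1069 slopes [ 0.006 -0.001] z top 0.10614749102955776 ((0.5082480311393738, -0.3500974178314209), (0.08879900723695755, 0.1515066921710968), 7.977845668792725)
side 6062 slopes [ 0.003 -0.   ] z top 0.10721205305276876 ((0.4582314193248749, -0.3606184720993042), (0.19179046154022217, 0.15074744820594788), 7.582989692687988)
```

Emit:
{"name": "servo_tool", "arguments": {
  "commands": [
    {"dx": 0.0,"dy": 0.0,"dz": -0.015,"wx": 0.0,"wy": 0.0,"wz": 0.0},
    {"dx": 0.0,"dy": 0.0,"dz": -0.03,"wx": 0.0,"wy": 0.0,"wz": 0.0},
    {"dx": 0.0,"dy": -0.001,"dz": -0.045,"wx": 0.0,"wy": 0.0,"wz": 0.0},
    {"dx": 0.0,"dy": -0.001,"dz": -0.06,"wx": 0.0,"wy": 0.0,"wz": 0.0},
    {"dx": 0.0,"dy": -0.001,"dz": -0.07,"wx": 0.0,"wy": 0.0,"wz": 0.0}
  ]
}}

```text
time: 18.1
tool_pos: [0.4805, -0.3585, 0.019]
ee_rot: [0.0, 0.659, 0.753, 0.0]
force: [-0.7, 0.7, -2.6]
width: 0.0106
gripper_force: 59.0
```

Emit:
{"name": "servo_tool", "arguments": {
  "commands": [
    {"dx": 0.0,"dy": 0.0,"dz": -0.002,"wx": 0.0,"wy": 0.0,"wz": 0.0},
    {"dx": 0.0,"dy": 0.0,"dz": -0.004,"wx": 0.0,"wy": 0.0,"wz": 0.0},
    {"dx": 0.0,"dy": 0.0,"dz": -0.006,"wx": 0.0,"wy": 0.0,"wz": 0.0},
    {"dx": 0.0,"dy": 0.0,"dz": -0.007,"wx": 0.0,"wy": 0.0,"wz": 0.0},
    {"dx": 0.0,"dy": 0.0,"dz": -0.007,"wx": 0.0,"wy": 0.0,"wz": 0.0}
  ]
}}

```text
time: 18.73
tool_pos: [0.4809, -0.3587, 0.0135]
ee_rot: [0.001, 0.658, 0.753, 0.001]
force: [-0.0, 0.3, -3.9]
width: 0.011
gripper_force: 58.9
```

Emit:
{"name": "servo_tool", "arguments": {
  "commands": [
    {"dx": 0.0,"dy": 0.0,"dz": -0.001,"wx": 0.0,"wy": 0.0,"wz": 0.0},
    {"dx": 0.0,"dy": 0.0,"dz": -0.002,"wx": 0.0,"wy": 0.0,"wz": 0.0},
    {"dx": 0.0,"dy": 0.0,"dz": -0.002,"wx": 0.0,"wy": 0.0,"wz": 0.0}
  ]
}}

```text
time: 19.1
tool_pos: [0.4811, -0.3587, 0.0119]
ee_rot: [0.001, 0.658, 0.753, 0.001]
force: [-1.7, 2.2, 4.4]
width: 0.0107
gripper_force: 60.0
```

```bash
python3 - <<'E'
from h import *
st,p,Rc=cur(); print(p,st["force"])
for c in("top","side"):
    im,d=arm.camera(c); P=cloud(c,d); m=(d>0)&(P[...,2]>.02)&(P[...,2]<.05)&(abs(P[...,0]-.487)<.13)&(abs(P[...,1]+.358)<.12); q=P[m]
    A=np.c_[q[:,:2],np.ones(len(q))]; k=np.ones(len(q),bool)
    for _ in range(8): co=np.linalg.lstsq(A[k],q[k,2],rcond=None)[0]; k=abs(A@co-q[:,2])<.004
    print(c,k.sum(),"slopes",co[:2].round(3),"z top",co@[.487,-.358,1])
E
```

```text
[ 0.48105395 -0.35873675  0.01187511] [-1.69434003  2.23124305  4.44058553]
top 582 slopes [-0.007 -0.003] z top 0.02954668587003593
side 5303 slopes [ 0.001 -0.001] z top 0.029104688726159265
```

Contact made, and the cover top is at 29 mm as it should be. Release and withdraw.

Emit:
{"name": "servo_tool", "arguments": {
  "commands": [
    {"dx": 0.0,"dy": 0.0,"dz": 0.0,"wx": 0.0,"wy": 0.0,"wz": 0.0},
    {"dx": 0.0,"dy": 0.0,"dz": 0.0,"wx": 0.0,"wy": 0.0,"wz": 0.0},
    {"dx": 0.0,"dy": 0.0,"dz": 0.0,"wx": 0.0,"wy": 0.0,"wz": 0.0}
  ],
  "gripper": 0.04
}}

```text
time: 19.58
tool_pos: [0.4809, -0.3588, 0.0113]
ee_rot: [0.001, 0.658, 0.753, 0.0]
force: [-0.3, -0.2, -0.3]
width: 0.0402
gripper_force: 0.0
```

Emit:
{"name": "servo_tool", "arguments": {
  "commands": [
    {"dx": 0.0,"dy": 0.0,"dz": 0.015,"wx": 0.0,"wy": 0.0,"wz": 0.0},
    {"dx": 0.0,"dy": 0.0,"dz": 0.04,"wx": 0.0,"wy": 0.0,"wz": 0.0},
    {"dx": 0.0,"dy": 0.0,"dz": 0.08,"wx": 0.0,"wy": 0.0,"wz": 0.0},
    {"dx": 0.0,"dy": 0.0,"dz": 0.13,"wx": 0.0,"wy": 0.0,"wz": 0.0},
    {"dx": 0.0,"dy": 0.0,"dz": 0.18,"wx": 0.0,"wy": 0.0,"wz": 0.0}
  ]
}}

```text
time: 20.2
tool_pos: [0.4805, -0.3588, 0.1939]
ee_rot: [0.001, 0.659, 0.752, 0.0]
force: [0.6, -0.6, -0.0]
width: 0.0401
gripper_force: 0.0
```

Emit:
{"name": "servo_tool", "arguments": {
  "commands": [
    {"dx": 0.0,"dy": 0.0,"dz": 0.0,"wx": 0.0,"wy": 0.0,"wz": 0.0},
    {"dx": 0.0,"dy": 0.0,"dz": 0.0,"wx": 0.0,"wy": 0.0,"wz": 0.0},
    {"dx": 0.0,"dy": 0.0,"dz": 0.0,"wx": 0.0,"wy": 0.0,"wz": 0.0}
  ]
}}

```text
time: 20.58
tool_pos: [0.4803, -0.358, 0.1903]
ee_rot: [-0.0, 0.658, 0.753, 0.0]
force: [-1.0, 1.1, -0.0]
width: 0.0401
gripper_force: 0.0
```

```bash
python3 - <<'E'
from h import *
st,p,Rc=cur(); print(p,st["force"],st["width"],st["time"])
for c in("top","side"):
    im,d=arm.camera(c); P=cloud(c,d); m=(d>0)&(P[...,2]>.02)&(P[...,2]<.05)&(abs(P[...,0]-.487)<.13)&(abs(P[...,1]+.358)<.12); q=P[m]
    A=np.c_[q[:,:2],np.ones(len(q))]; k=np.ones(len(q),bool)
    for _ in range(8): co=np.linalg.lstsq(A[k],q[k,2],rcond=None)[0]; k=abs(A@co-q[:,2])<.004
    r=cv2.minAreaRect(q[k][:,:2].astype(np.float32)); print(c,k.sum(),"slopes",co[:2].round(3),"z top",co@[.487,-.358,1],r)
im,d=arm.camera("side"); z=np.load("side0.npz"); P=cloud("side",d)
df=np.abs(im.astype(int)-z["im"]).max(2); m=np.zeros(df.shape,bool); m[180:232,165:247]=(df>35)[180:232,165:247]
print("pin",m.sum(),np.percentile(P[m],[3,50,97],axis=0).round(3).tolist())
E
```

```text
[ 0.4802579  -0.35804999  0.19032477] [-1.01486373  1.11263678 -0.01633558] 0.04012559935757805 20.575
top 2415 slopes [-0.001  0.   ] z top 0.028907291546881368 ((0.48812538385391235, -0.3545493483543396), (0.13031955063343048, 0.15250836312770844), 7.497521877288818)
side 6571 slopes [ 0.    -0.001] z top 0.029071214895756075 ((0.4587327241897583, -0.3617946207523346), (0.19222597777843475, 0.15098321437835693), 7.24878454208374)
pin 3251 [[0.397, 0.256, -0.003], [0.496, 0.372, 0.003], [0.608, 0.503, 0.023]]
```

```bash
python3 -c "
from cell import arm; print(arm.finish_job())"
```

```text
the job is handed in; nothing more can be done
None
```

The job is handed in, with no verdict returned: the pin was measured in the tray right after I released it (my last check of it was inconclusive), and the cover measures flat, handle up, within about 5 mm of the mat's middle, finished at about 21 s of the 67 s allowed.

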